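# Level the vial balance before the centrifuge run

### The arm

A 6-joint arm with a two-finger parallel gripper is mounted at the origin on the work surface. World frame = base frame: x ahead of the robot, y to its left, z up, the work surface at z = 0. Lengths are in m, angles in rad, forces in N, time in s.
With the tool pointing down it reaches from about 0.425 to 0.95 m from the base axis. Payload 3.5 kg.
Tool frame: the origin (TCP) lies on the mounting face of the last link; the fingertips stand 173 mm ahead of it and the grasp point (between the pads) lies 155 mm ahead of it; z points along the fingers, x is the direction in which the jaws open and shut, and the axes are right-handed (so a half turn about z gives the same grasp; the last joint's range is limited). The gripper opens to 85 mm and grips with 20 to 120 N. Pads are 22 mm wide; open, the fingers measure 114 mm over their backs; the gripper's body (76 mm by 85 mm) begins 54 mm behind the grasp point. The pads swing forward as they close: fully open they stand 13 mm farther back than shut.
Start: joints at [1.064, 0.286, 1.577, -0, 1.279, -0.15], TCP at [0.236, 0.632, 0.405] pointing down, gripper open.
Joint ranges: [-2.77, 2.77], [-0.9, 2.22], [0.21, 2.48], [-1.53, 4.67], [0.24, 2.81], [-2.84, 2.84]. Speed limits (rad/s): [2.79, 2.79, 3.14, 3.14, 3.14, 3.14].

### API

Orientations are given as a unit quaternion [x, y, z, w].
In Python, from plant import get_state, read_camera, sign_off gives the robot as it stands.
- The arm moves only by the shell command python3 -m jog 'ROWS' [FORCE]. ROWS is JSON, a list of rows, each an object of numbers: "grip": the closure, from 0 (fully open) to 1 (shut); "x", "y", "z": the shift along the tool's x, y, z in mm; "rx", "ry", "rz": the turn, a rotation vector about the tool's x, y, z in degrees. A call has 1 to 8 rows; each row shifts and turns the commanded pose from where the row before left it, along the tool's axes as they then stand; what a row does not reach is not made up. A row lasts 1/12 s, in which the tool goes at most 41.7 mm and 7.16 degrees, less where a joint would pass 70% of its speed; a pose out of reach is approached as far as the arm can. A call with a gripper value outside its range is refused whole. The fingers move at their own pace and stop on an object; FORCE is the grip in N (left out, the last holds). Time passes only in rows, so rows that do not move let the fingers close. It gives the time, the measured TCP pose, the force and the opening at its end, in the units of the state.
- get_state(): the state, without advancing time (a new reading comes with each control period).
- read_camera(name): name is "scene" or "side" or "wrist"; returns a dict with "frame" (480x640x3 uint8, red, green, blue), "intrinsics" (3x3 intrinsics, pixels), "k1" (the pictures are not rectified: a ray, as slopes to the right and down, at radius r is drawn at 1 + k1 r^2 times it, then the intrinsics apply), "R" (3x3) and "t" (3): a world point X has camera coordinates R X + t. Camera axes: x right, y down, z forward; pixel columns grow to the right and rows downward; lengths in m; the calibration is good to about 2 mm. A picture is of the moment at which its call begins. There is no depth.
- sign_off(): hands the job in, once; it reports no verdict.
The state is a dict: "time": time; "qpos": joint angles; "dq": joint speeds; "joint_efforts": joint torques, N m; "eef_pos": TCP position; "tcp_rot": TCP orientation; "contact_force": force on the tool from outside, world axes, zero at the start; "wrist_torque": the same for the moment, N m; "opening": opening from 0.0 (shut) to 1.0 (fully open).
Only numpy, scipy, OpenCV 4.12 (cv2) and the standard library are available. Lean on these libraries where they do the work, as an engineer would, in place of code of your own. Each camera call takes 0.05 s, during which the arm holds its last target.

### The job

Balance the load for the centrifuge: move vials between the blue and the yellow rack of the balance until the two racks sit level, with all four vials standing upright and pushed fully home in rack pockets, and let go. Three vials weigh the same and one three times as much, but they look alike, so watch how the balance tips. The balance is delicate: never push or pull on it with more than about 20 N, keep the vials upright and leave everything else on the bench where it is.

Things in the scene. Friction and masses are not known exactly. Their poses are not given: they have to be found in the camera images.
- balance: two-pan balance: white housing 150 mm (its x) by 400 mm (its y) by 34 mm high, fixed to the bench, origin at the centre of its underside, z up. Blue left rack at +y, yellow right rack at -y; the racks move only up and down, by opposite amounts. Between them a post with a paper scale card, its top 138 mm above the bench.
- needle_hub (a point): hub of the red needle, 46 mm long, on the +x face of the scale card: upright when the racks are level, it leans towards the lower rack
- left_rack (a joint): height of the left rack above level, m: 0 = racks level, positive = left high (right side heavier), negative = left low. The right rack is at minus this value. A soft spring: 40 g of unequal load shifts it about 5 mm, settling in about 1 s. Rubber-faced stops lie farther out: a rack pushed down or pulled up gives way by a few to some 25 mm before it is firm.
- right_rack (a joint): height of the right rack above level, m: minus that of the left rack (negative = right low, right side heavier)
- left_rack_top (a point): centre of the top face of the blue left rack, 56 mm (x) by 150 mm (y). Its three pockets are 29.5 mm square, 30 mm deep, 48 mm apart along y. A steel spring ball in each pocket's +x wall, 17 mm above its floor, grips the vial: it must be pushed home or pulled out against roughly 3 to 12 N of friction and does not sink home by its own weight.
- left_seat0 (a point): blue left rack, pocket 0 (counted from -y to +y): the point where the mid-height centre of a vial is when fully home in this pocket, 18 mm above the rack's top face, 48 mm above the pocket floor; moves up and down with the rack. Axes as the balance.
- left_seat1 (a point): blue left rack, pocket 1 (counted from -y to +y): the point where the mid-height centre of a vial is when fully home in this pocket, 18 mm above the rack's top face, 48 mm above the pocket floor; moves up and down with the rack. Axes as the balance.
- left_seat2 (a point): blue left rack, pocket 2 (counted from -y to +y): the point where the mid-height centre of a vial is when fully home in this pocket, 18 mm above the rack's top face, 48 mm above the pocket floor; moves up and down with the rack. Axes as the balance.
- right_rack_top (a point): centre of the top face of the yellow right rack, 56 mm (x) by 150 mm (y). Its three pockets are 29.5 mm square, 30 mm deep, 48 mm apart along y. A steel spring ball in each pocket's +x wall, 17 mm above its floor, grips the vial: it must be pushed home or pulled out against roughly 3 to 12 N of friction and does not sink home by its own weight.
- right_seat0 (a point): yellow right rack, pocket 0 (counted from -y to +y): the point where the mid-height centre of a vial is when fully home in this pocket, 18 mm above the rack's top face, 48 mm above the pocket floor; moves up and down with the rack. Axes as the balance.
- right_seat1 (a point): yellow right rack, pocket 1 (counted from -y to +y): the point where the mid-height centre of a vial is when fully home in this pocket, 18 mm above the rack's top face, 48 mm above the pocket floor; moves up and down with the rack. Axes as the balance.
- right_seat2 (a point): yellow right rack, pocket 2 (counted from -y to +y): the point where the mid-height centre of a vial is when fully home in this pocket, 18 mm above the rack's top face, 48 mm above the pocket floor; moves up and down with the rack. Axes as the balance.
- vial_a_mid (a point): mid-height centre of a sealed white vial with orange cap, 96 mm tall; body 28 mm across with a round (ball) bottom; cap 30 mm across, 26 mm tall, its middle 35 mm above this point; z up. The four vials look alike: three weigh about 40 g, one of them about 120 g. At the start two stand fully home in each rack.
- vial_b_mid (a point): mid-height centre of a sealed white vial with orange cap, 96 mm tall; body 28 mm across with a round (ball) bottom; cap 30 mm across, 26 mm tall, its middle 35 mm above this point; z up. The four vials look alike: three weigh about 40 g, one of them about 120 g. At the start two stand fully home in each rack.
- vial_c_mid (a point): mid-height centre of a sealed white vial with orange cap, 96 mm tall; body 28 mm across with a round (ball) bottom; cap 30 mm across, 26 mm tall, its middle 35 mm above this point; z up. The four vials look alike: three weigh about 40 g, one of them about 120 g. At the start two stand fully home in each rack.
- vial_d_mid (a point): mid-height centre of a sealed white vial with orange cap, 96 mm tall; body 28 mm across with a round (ball) bottom; cap 30 mm across, 26 mm tall, its middle 35 mm above this point; z up. The four vials look alike: three weigh about 40 g, one of them about 120 g. At the start two stand fully home in each rack.
- reagent_bottle: white bottle, 56 mm across, 100 mm tall; not part of the job, leave it alone; origin at the centre of its underside
- amber_jar: amber jar, 54 mm across, 70 mm tall; not part of the job, leave it alone; origin at the centre of its underside
- beaker: glass beaker, 60 mm across, 75 mm tall; not part of the job, leave it alone; origin at the centre of its underside
- dish: clear round dish, 90 mm across, 16 mm tall; not part of the job, leave it alone; origin at the centre of its underside
- marker: blue marker pen lying flat, 144 mm long, 14 mm thick; not part of the job, leave it alone; origin at its underside, mid-length
- parts_tray: grey divided tray, 100 x 140 x 30 mm; not part of the job, leave it alone; origin at the centre of its underside
- tip_box: pipette tip box, 85 x 120 x 59 mm; not part of the job, leave it alone; origin at the centre of its underside
Mind the look-alikes: they are no part of the job. What is shaped like the part that bears vial_b_mid but black or turquoise is not meant. Leave any grey look-alike of the part that bears vial_d_mid alone.

How it is judged:
By the outcome, as a careful person would: the job done as asked, in the order asked, and still so for the second after the job is handed in, with the robot touching nothing.
It also fails if it takes over 64 s, if anything falls off the work surface, if the arm or the gripper's body presses on something with over 40 N, if the wrist force passes 120 N, or if a joint passes its speed limit or range.

## Working session

There is one attempt and no reset: what is moved stays moved. The work goes in short steps, Python scripts to look and compute and a shell command to move; the robot and the scene stay as the last step left them, time stands still between calls to the robot, and variables do not carry over. Pictures are saved under pics/ and viewed, and the job is handed in when it is done.

```bash
ls; mkdir -p pics; python3 - <<'E'
from plant import get_state, read_camera
import cv2,numpy as np
print(get_state())
for n in ["scene","side","wrist"]:
    c=read_camera(n); cv2.imwrite(f"pics/{n}0.png",c["frame"][:,:,::-1]); print(n,c["intrinsics"].tolist(),c["k1"],c["R"].round(4).tolist(),c["t"].round(4).tolist())
E
```

```text
pics
{'time': 0.0, 'qpos': array([ 1.06398463e+00,  2.87196056e-01,  1.57818144e+00, -1.43428855e-05,
        1.27858122e+00, -1.49998029e-01]), 'dq': array([-0.00019074, -0.00034384,  0.0003086 ,  0.00044196, -0.00096575,
       -0.00139237]), 'joint_efforts': array([-1.45401505e-04, -4.05982518e+01, -2.92628145e+01, -9.85693396e-05,
        5.74668258e-03, -2.73573271e-06]), 'eef_pos': array([0.23562078, 0.63227507, 0.40332401]), 'tcp_rot': array([ 8.21366117e-01,  5.70400124e-01, -1.05860515e-03,  5.28176292e-04]), 'contact_force': array([-0.21228183, -0.39195   ,  0.83751418]), 'wrist_torque': array([-0.01902554, -0.05852255,  0.01080324]), 'opening': 1.0026399712055496}
scene [[518.1368844016117, 0.0, 312.6444571161737], [0.0, 518.1368844016117, 244.38945259217851], [0.0, 0.0, 1.0]] -0.14226950782621878 [[-0.872, 0.4895, -0.0028], [0.4214, 0.7478, -0.513], [-0.249, -0.4485, -0.8584]] [0.4915, -0.2043, 1.3061]
side [[547.7245513311849, 0.0, 320.6796464758567], [0.0, 547.7245513311849, 232.74745319589104], [0.0, 0.0, 1.0]] -0.06985296102978156 [[0.9558, -0.2935, -0.0163], [-0.1712, -0.5108, -0.8425], [0.2389, 0.8081, -0.5385]] [-0.516, 0.1773, 1.193]
wrist [[350.7978872347064, 0.0, 319.6535245245624], [0.0, 350.7978872347064, 233.8562251477424], [0.0, 0.0, 1.0]] -0.032628549507142196 [[0.3496, 0.9369, -0.0029], [0.8939, -0.3326, 0.3006], [0.2807, -0.1077, -0.9537]] [-0.6726, -0.0382, 0.3794]
```

View pics/scene0.png

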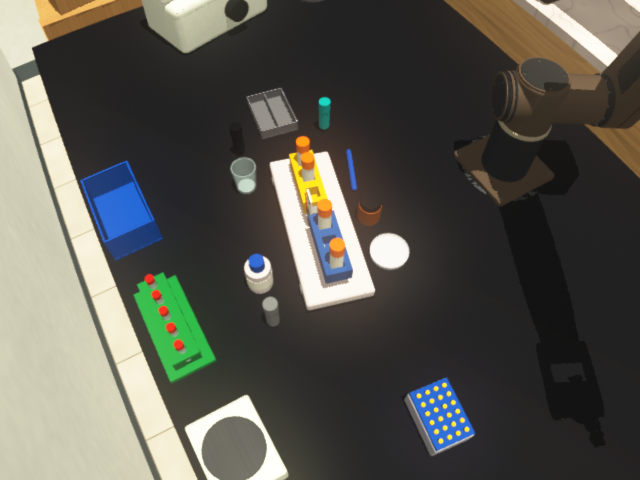

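View pics/side0.png

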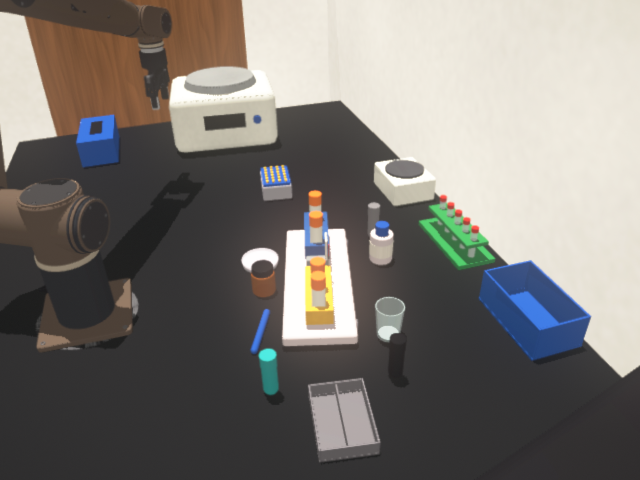

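View pics/wrist0.png

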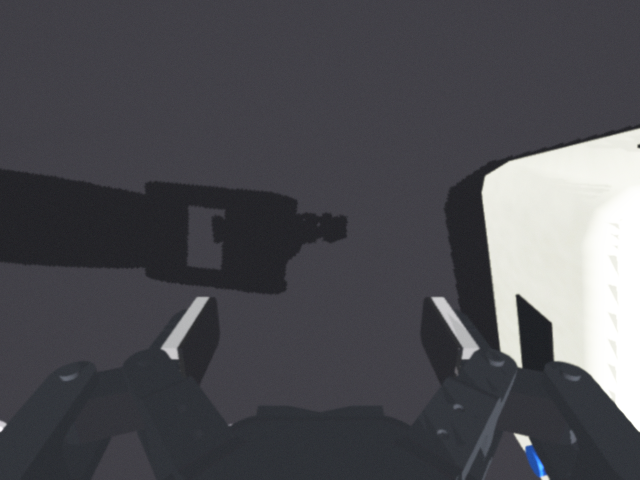

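```bash
cat > h.py <<'E'
import numpy as np, cv2
from plant import get_state, read_camera
def und(c,uv):
    K=c["intrinsics"]; d=np.array([(uv[0]-K[0,2])/K[0,0],(uv[1]-K[1,2])/K[1,1]])
    s=d.copy()
    for _ in range(20): s=d/(1+c["k1"]*(s@s))
    return s
def ray(c,uv):
    s=und(c,uv); R=np.array(c["R"]);t=np.array(c["t"])
    d=R.T@np.array([s[0],s[1],1.]); return -R.T@t, d/np.linalg.norm(d)
def onz(c,uv,z):
    o,d=ray(c,uv); return o+d*(z-o[2])/d[2]
def tri(c1,u1,c2,u2):
    o1,d1=ray(c1,u1);o2,d2=ray(c2,u2)
    A=np.stack([d1,-d2],1); l=np.linalg.lstsq(A,o2-o1,rcond=None)[0]
    p,q=o1+d1*l[0],o2+d2*l[1]; return (p+q)/2,np.linalg.norm(p-q)
def proj(c,X):
    p=np.array(c["R"])@X+np.array(c["t"]); s=p[:2]/p[2]; s=s*(1+c["k1"]*(s@s)); K=c["intrinsics"]
    return np.array([K[0,0]*s[0]+K[0,2],K[1,1]*s[1]+K[1,2]])
def crop(c,name,x,y,w,h,f):
    im=c["frame"][y:y+h,x:x+w,::-1]; cv2.imwrite("pics/"+name+".png",cv2.resize(np.ascontiguousarray(im),None,fx=f,fy=f,interpolation=cv2.INTER_CUBIC))
E
python3 - <<'E'
from h import *
for n,(x,y,w,h,f) in dict(scene=(255,120,130,195,3),side=(250,170,130,180,3)).items():
    c=read_camera(n); crop(c,n+"_c0",x,y,w,h,f)
    hsv=cv2.cvtColor(c["frame"],cv2.COLOR_RGB2HSV)
    m=cv2.inRange(hsv,(5,180,120),(16,255,255))
    k,l,s,ce=cv2.connectedComponentsWithStats(m)
    for i in range(1,k):
        if s[i,4]>30: print(n,s[i],ce[i].round(1))
E
```

```text
scene [296 136  14  19 138] [302.8 145.8]
scene [301 156  13  13  93] [307.4 164. ]
scene [318 207  14  11  83] [324.5 212.4]
scene [331 248  13   9  70] [337.4 252.4]
side [309 191  12  14 106] [314.6 198.7]
```

```bash
ls pics
```

```text
scene0.png
scene_c0.png
side0.png
side_c0.png
wrist0.png
```

View pics/scene_c0.png

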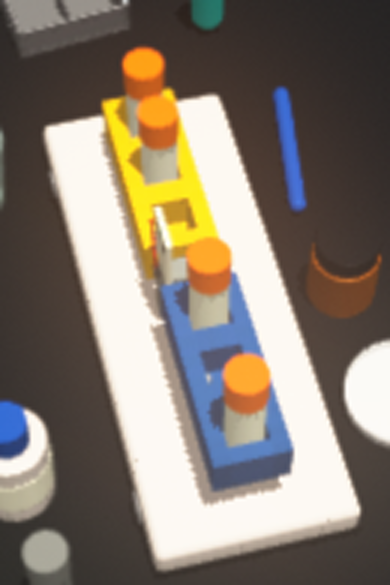

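View pics/side_c0.png

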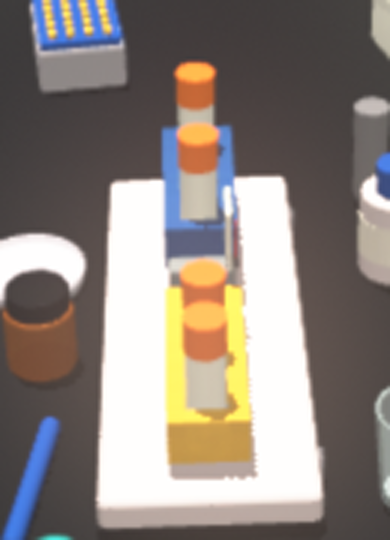

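```bash
python3 - <<'E'
from h import *
for n in ["scene","side"]:
    c=read_camera(n)
    if n=="scene": pts=[(45,130),(217,95),(357,512),(158,555)]; o=(255,120)
    else: pts=[(112,180),(285,178),(320,505),(98,502)]; o=(250,170)
    for p in pts: print(n,onz(c,(p[0]/3+o[0],p[1]/3+o[1]),.034).round(4))
    hsv=cv2.cvtColor(c["frame"],cv2.COLOR_RGB2HSV)
    m=cv2.inRange(hsv,(3,140,100),(19,255,255)); 
    k,l,s,ce=cv2.connectedComponentsWithStats(m)
    for i in range(1,k):
        if s[i,4]>30: print(n,s[i],ce[i].round(1))
S=read_camera("scene");crop(S,"sc1",270,125,100,80,8);crop(S,"sc2",290,180,80,75,8)
S=read_camera("side");crop(S,"si1",290,180,60,75,8);crop(S,"si2",290,240,60,75,8)
E
```

```text
scene [ 0.5323 -0.2693  0.034 ]
scene [ 0.391  -0.2325  0.034 ]
scene [0.4976 0.1464 0.034 ]
scene [0.6351 0.1065 0.034 ]
scene [  35    0  107   41 2332] [79.8 13.5]
scene [ 445    0  102   64 2971] [500.7  25.1]
scene [ 586  120   54   57 1305] [622.6 143.6]
scene [295 135  20  35 443] [304.8 151.7]
scene [300 193   8  20  62] [304.3 203.3]
scene [316 200  16  18 234] [324.2 208.2]
scene [358 201  24  25 292] [368.4 216.1]
scene [330 238  15  20 254] [336.7 247.5]
scene [151 290  10  10  53] [155.9 294.4]
scene [158 306  11  11  84] [163.1 310.6]
scene [166 323  10  10  85] [170.5 327.4]
scene [173 340  11  10  87] [178.1 344.5]
side [0.4937 0.1393 0.034 ]
side [0.6349 0.0953 0.034 ]
side [ 0.5253 -0.2888  0.034 ]
side [ 0.3883 -0.2412  0.034 ]
side [ 130    0   81   37 1023] [180.4   9.9]
side [  73   28   67   69 2549] [108.7  55.9]
side [308 191  14  15 180] [314.6 197.8]
side [310 212  12  16 177] [315.5 219.3]
side [310 257  18  35 448] [317.8 273.5]
side [251 272  23   8  48] [261.4 277.2]
side [306 301  27  23 357] [319.6 315.8]
```

View pics/sc1.png

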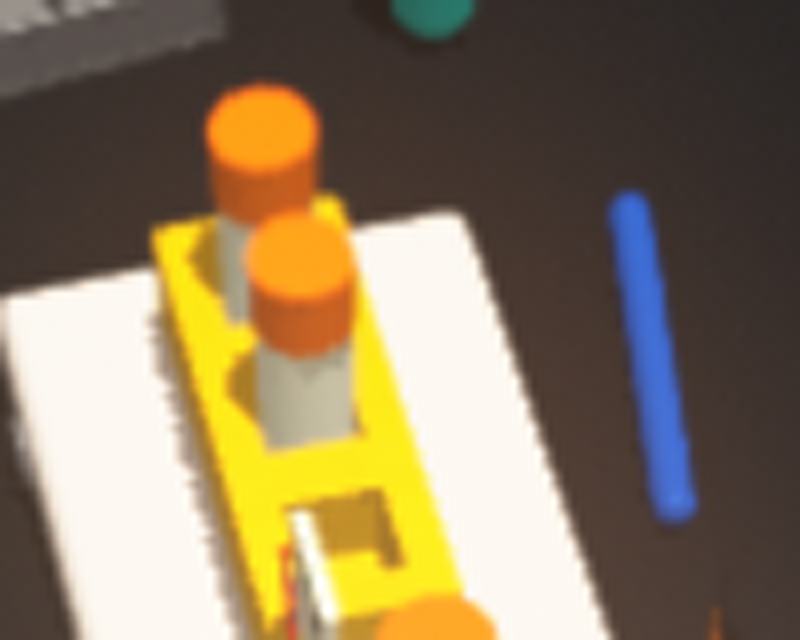

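View pics/sc2.png

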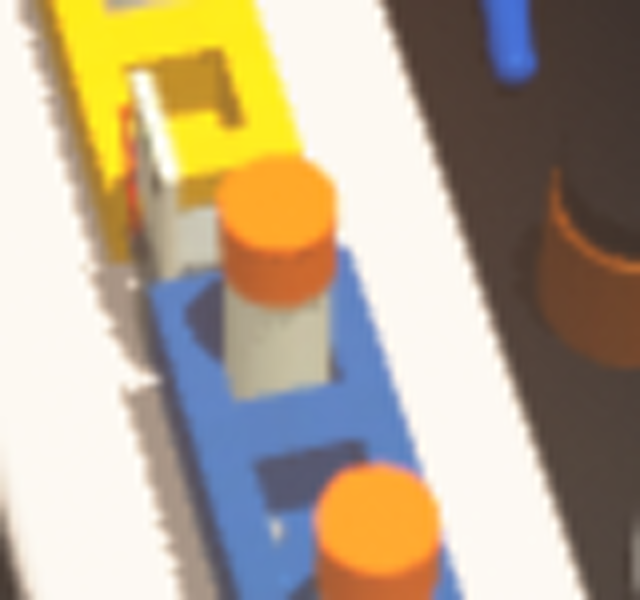

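View pics/si1.png

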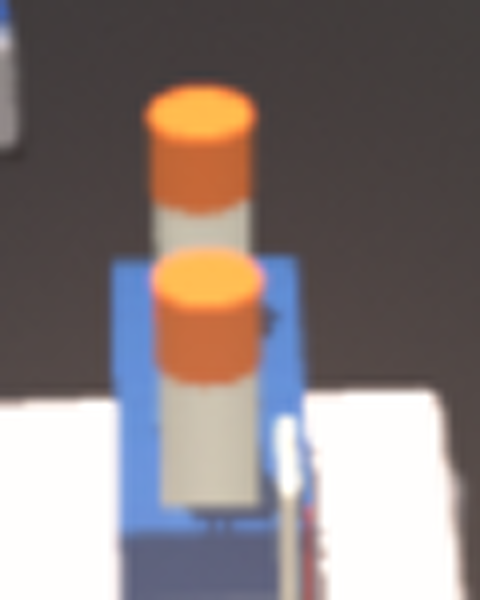

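View pics/si2.png

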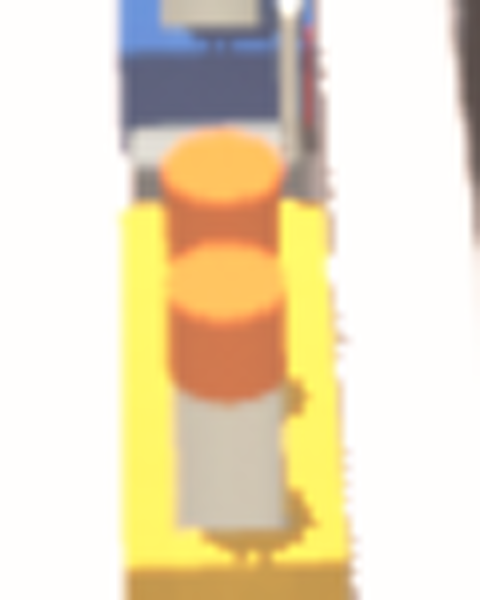

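```bash
python3 - <<'E'
from h import *
S=read_camera("scene");D=read_camera("side")
P=dict(y0=((302.75,141),(318.25,275.25)),y1=((307.75,156.9),(318,260.75)),b0=((324.75,205.4),(316,214.75)),b2=((337.25,244.75),(315.1,194)))
for k,(a,b) in P.items(): 
    p,e=tri(S,a,D,b); print(k,p.round(4),round(e,4))
E
```

```text
y0 [ 0.4732 -0.207   0.142 ] 0.0012
y1 [ 0.4864 -0.1605  0.1421] 0.0018
b0 [ 0.5259 -0.0173  0.1616] 0.001
b2 [0.5513 0.0748 0.1621] 0.0009
```

Candidates for "vial" (scene px): orange-capped vials at (303,141), (308,157), (325,205), (337,245). Look-alikes are black at (237,138), turquoise at (324,112) and grey at (271,312), plus red-capped tubes in the green rack. The crops show the four orange-capped ones standing in the racks: yellow pockets 0 and 1, blue pockets 0 and 2. Yellow sits about 20 mm lower than blue, so the heavy vial is in yellow.

First I turn the jaws onto the balance x-axis.

```bash
python3 -m jog '[{"rz":7.1,"grip":0},{"rz":7.1},{"rz":7.1},{"rz":7.1},{"rz":7.1},{"rz":7.1}]' 40; python3 -m jog '[{"rz":7.1},{"rz":7.1},{"rz":7.1},{"rz":7.1},{"rz":7.1},{"rz":7.0},{}]'
cat > go.py <<'E'
from h import *
from scipy.spatial.transform import Rotation as Ro
def delta(tgt,yaw=-15.5,roll=True):
    s=get_state(); R=Ro.from_quat(s["tcp_rot"]).as_matrix()
    c,n=np.cos(np.radians(yaw)),np.sin(np.radians(yaw))
    G=np.array([[c,n,0],[n,-c,0],[0,0,-1]]).T
    G=np.column_stack([[c,n,0],[n,-c,0],[0,0,-1]])
    print("t",round(s["time"],2),"pos",s["eef_pos"].round(4),"shift mm",(R.T@(np.array(tgt)-s["eef_pos"])*1e3).round(1),"rotvec deg",np.degrees(Ro.from_matrix(R.T@G).as_rotvec()).round(2),"F",s["contact_force"].round(1),"q",s["qpos"].round(2))
E
python3 -c "
from go import *
delta([.50,.25,.40]); delta([.4732,-.207,.40])"
```

```text
t 0.55 pos [0.2357 0.6325 0.4047] shift mm [-266.1  381.2    4.7] rotvec deg [ 0.    0.   85.05] F [0.6 0.  0.7] q [ 1.06  0.29  1.58 -0.    1.28 -0.15]
t 0.55 pos [0.2357 0.6325 0.4047] shift mm [-703.7  515.7    4.7] rotvec deg [ 0.    0.   85.05] F [0.6 0.  0.7] q [ 1.06  0.29  1.58 -0.    1.28 -0.15]$[0]: bad value
$[0]: bad value
```

```bash
python3 -m jog '[{"grip":0.0,"x":0,"y":0,"z":0,"rx":0,"ry":0,"rz":7.1},{"grip":0,"x":0,"y":0,"z":0,"rx":0,"ry":0,"rz":7.1}]' 40; python3 -m jog --help | head -30
```

```text
time: 0.72
eef_pos: [0.2357, 0.6325, 0.4048]
tcp_rot: [0.887, 0.462, 0.0, -0.0]
contact_force: [0.1, -0.1, 0.8]
opening: 1.0invalid input: not JSON, or not a number
```

```bash
python3 -m jog '[{"grip":0,"x":0,"y":0,"z":0,"rx":0,"ry":0,"rz":7.1},{"grip":0,"x":0,"y":0,"z":0,"rx":0,"ry":0,"rz":7.1},{"grip":0,"x":0,"y":0,"z":0,"rx":0,"ry":0,"rz":7.1},{"grip":0,"x":0,"y":0,"z":0,"rx":0,"ry":0,"rz":7.1},{"grip":0,"x":0,"y":0,"z":0,"rx":0,"ry":0,"rz":7.1}]'; python3 -m jog '[{"grip":0,"x":0,"y":0,"z":0,"rx":0,"ry":0,"rz":7.1},{"grip":0,"x":0,"y":0,"z":0,"rx":0,"ry":0,"rz":7.1},{"grip":0,"x":0,"y":0,"z":0,"rx":0,"ry":0,"rz":7.1},{"grip":0,"x":0,"y":0,"z":0,"rx":0,"ry":0,"rz":7.1},{"grip":0,"x":0,"y":0,"z":0,"rx":0,"ry":0,"rz":7}]' 
python3 -c "
from go import *
delta([.48,.25,.40]); delta([.4732,-.207,.40])"
```

```text
time: 1.13
eef_pos: [0.2357, 0.6325, 0.4048]
tcp_rot: [0.986, 0.169, 0.0, -0.0]
contact_force: [-0.2, -0.4, 0.2]
opening: 1.002
time: 1.55
eef_pos: [0.2357, 0.6325, 0.4048]
tcp_rot: [0.99, -0.138, 0.0, -0.0]
contact_force: [-0.0, 0.1, -0.2]
opening: 1.0
t 1.55 pos [0.2357 0.6325 0.4048] shift mm [339.7 301.    4.8] rotvec deg [-0.01 -0.   -0.39] F [-0.   0.1 -0.2] q [ 1.06  0.29  1.58 -0.    1.28  1.34]
t 1.55 pos [0.2357 0.6325 0.4048] shift mm [458.3 742.4   4.7] rotvec deg [-0.01 -0.   -0.39] F [-0.   0.1 -0.2] q [ 1.06  0.29  1.58 -0.    1.28  1.34]
```

```bash
python3 -m jog '[{"grip":0,"x":28,"y":25,"z":0,"rx":0,"ry":0,"rz":-0.4},{"grip":0,"x":28,"y":25,"z":0,"rx":0,"ry":0,"rz":0},{"grip":0,"x":28,"y":25,"z":0,"rx":0,"ry":0,"rz":0},{"grip":0,"x":28,"y":25,"z":0,"rx":0,"ry":0,"rz":0},{"grip":0,"x":28,"y":25,"z":0,"rx":0,"ry":0,"rz":0},{"grip":0,"x":28,"y":25,"z":0,"rx":0,"ry":0,"rz":0},{"grip":0,"x":28,"y":25,"z":0,"rx":0,"ry":0,"rz":0},{"grip":0,"x":28,"y":25,"z":0,"rx":0,"ry":0,"rz":0}]'
python3 -m jog '[{"grip":0,"x":28,"y":25,"z":0,"rx":0,"ry":0,"rz":0},{"grip":0,"x":28,"y":25,"z":0,"rx":0,"ry":0,"rz":0},{"grip":0,"x":28,"y":25,"z":0,"rx":0,"ry":0,"rz":0},{"grip":0,"x":28,"y":25,"z":0,"rx":0,"ry":0,"rz":0},{"grip":0,"x":10,"y":37,"z":0,"rx":0,"ry":0,"rz":0},{"grip":0,"x":10,"y":37,"z":0,"rx":0,"ry":0,"rz":0},{"grip":0,"x":10,"y":37,"z":0,"rx":0,"ry":0,"rz":0},{"grip":0,"x":10,"y":37,"z":0,"rx":0,"ry":0,"rz":0}]'
python3 -m jog '[{"grip":0,"x":10,"y":37,"z":0,"rx":0,"ry":0,"rz":0},{"grip":0,"x":10,"y":37,"z":0,"rx":0,"ry":0,"rz":0},{"grip":0,"x":10,"y":37,"z":0,"rx":0,"ry":0,"rz":0},{"grip":0,"x":10,"y":37,"z":0,"rx":0,"ry":0,"rz":0},{"grip":0,"x":10,"y":37,"z":0,"rx":0,"ry":0,"rz":0},{"grip":0,"x":10,"y":37,"z":0,"rx":0,"ry":0,"rz":0},{"grip":0,"x":0,"y":0,"z":0,"rx":0,"ry":0,"rz":0}]'
python3 -c "
from go import *
delta([.4732,-.207,.40])
c=read_camera('wrist'); cv2.imwrite('pics/w1.png',c['frame'][:,:,::-1])
for p in [(.4732,-.207,.142),(.4864,-.1605,.142),(.4864,-.1605,.076)]: print(proj(c,np.array(p)).round(1))"
```

```text
time: 2.22
eef_pos: [0.4001, 0.3792, 0.4051]
tcp_rot: [0.991, -0.132, 0.0, -0.0]
contact_force: [-0.2, 0.1, -0.2]
opening: 1.001
time: 2.88
eef_pos: [0.4811, 0.1, 0.405]
tcp_rot: [0.991, -0.132, 0.0, -0.0]
contact_force: [0.6, 0.3, -0.4]
opening: 0.998
time: 3.47
eef_pos: [0.4811, -0.1335, 0.4053]
tcp_rot: [0.991, -0.135, 0.001, 0.002]
contact_force: [-0.1, -0.7, 0.9]
opening: 0.999
t 3.47 pos [ 0.4811 -0.1335  0.4053] shift mm [12.  73.   5.6] rotvec deg [ 0.17 -0.11 -0.01] F [-0.1 -0.7  0.9] q [-0.47 -0.11  2.   -0.    1.25 -0.2 ]
[335.6 328.1]
[337.  269.4]
[333.4 239.8]
```

View pics/w1.png

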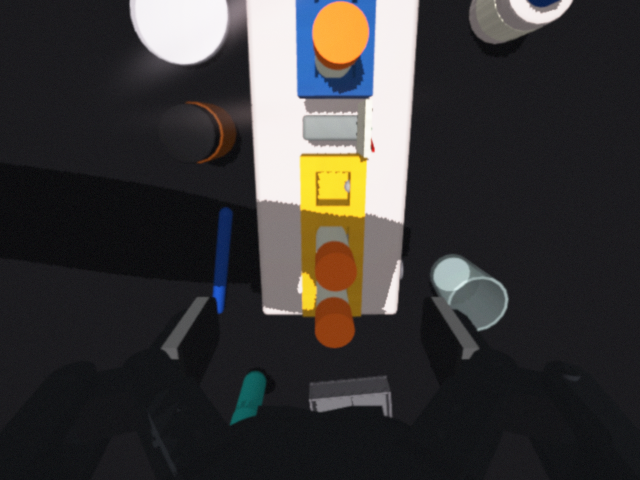

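```bash
python3 -m jog '[{"grip":0,"x":6,"y":37,"z":0,"rx":0,"ry":0,"rz":0},{"grip":0,"x":6,"y":36,"z":0,"rx":0,"ry":0,"rz":0},{"grip":0,"x":0,"y":0,"z":30,"rx":0,"ry":0,"rz":0},{"grip":0,"x":0,"y":0,"z":20,"rx":0,"ry":0,"rz":0},{"grip":0,"x":0,"y":0,"z":0,"rx":0,"ry":0,"rz":0}]'
python3 -c "
from go import *
delta([.4732,-.207,.282])
c=read_camera('wrist'); cv2.imwrite('pics/w2.png',c['frame'][:,:,::-1])
for p in [(.4732,-.207,.142),(.4864,-.1605,.142),(.4864,-.1605,.076)]: print(proj(c,np.array(p)).round(1))"
```

```text
time: 3.93
eef_pos: [0.4727, -0.2005, 0.35]
tcp_rot: [0.991, -0.132, -0.004, -0.002]
contact_force: [-1.2, 0.5, -1.0]
opening: 1.001
t 3.93 pos [ 0.4727 -0.2005  0.35  ] shift mm [ 2.8  6.4 67.9] rotvec deg [-0.2   0.5   0.36] F [-1.2  0.5 -1. ] q [-0.6  -0.02  2.02  0.    1.15 -0.33]
[327.9 281. ]
[329.8 194. ]
[327.9 175.9]
```

View pics/w2.png

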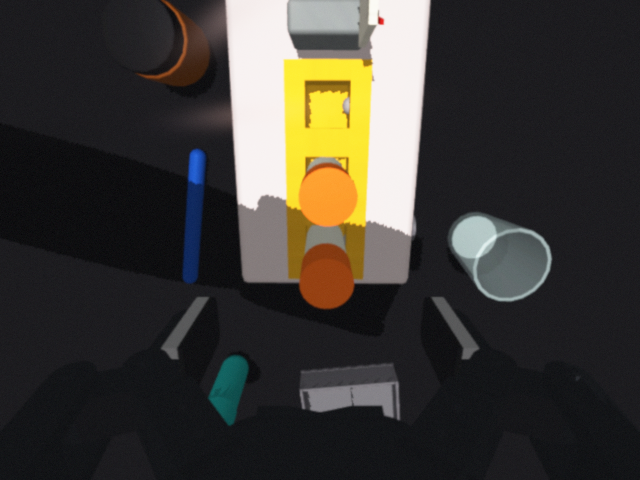

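```bash
python3 -m jog '[{"grip":0,"x":2,"y":6,"z":0,"rx":0,"ry":0,"rz":0.3},{"grip":0,"x":0,"y":0,"z":20,"rx":0,"ry":0,"rz":0},{"grip":0,"x":0,"y":0,"z":15,"rx":0,"ry":0,"rz":0},{"grip":0,"x":0,"y":0,"z":0,"rx":0,"ry":0,"rz":0},{"grip":0,"x":0,"y":0,"z":0,"rx":0,"ry":0,"rz":0}]'
python3 -c "
from go import *
delta([.4732,-.207,.282])
c=read_camera('wrist'); cv2.imwrite('pics/w3.png',c['frame'][:,:,::-1])
for p in [(.4732,-.207,.142),(.4864,-.1605,.142),(.4864,-.1605,.076)]: print(proj(c,np.array(p)).round(1))"
```

```text
time: 4.4
eef_pos: [0.4747, -0.208, 0.3208]
tcp_rot: [0.991, -0.134, 0.0, 0.0]
contact_force: [0.6, -0.2, 0.3]
opening: 0.998
t 4.4 pos [ 0.4747 -0.208   0.3208] shift mm [-1.7 -0.5 38.8] rotvec deg [ 0.02 -0.05  0.11] F [ 0.6 -0.2  0.3] q [-0.61  0.03  2.03 -0.    1.08 -0.34]
[316.8 293.3]
[317.4 190. ]
[318. 170.]
```

View pics/w3.png

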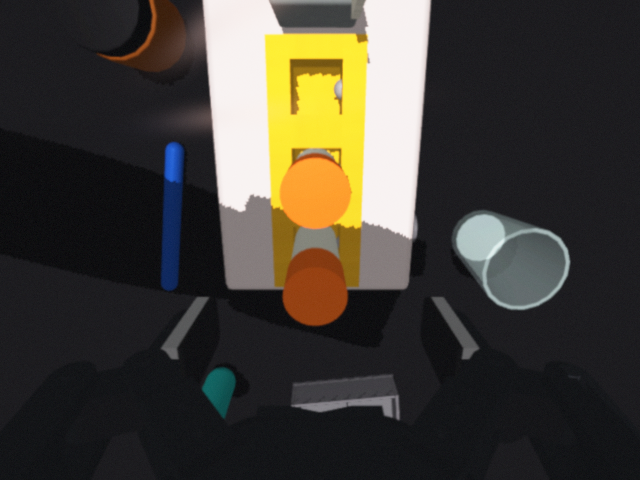

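```bash
python3 -m jog '[{"grip":0,"x":-2.2,"y":0,"z":15,"rx":0,"ry":0,"rz":0},{"grip":0,"x":0,"y":0,"z":15,"rx":0,"ry":0,"rz":0},{"grip":0,"x":0,"y":0,"z":8,"rx":0,"ry":0,"rz":0},{"grip":0.3,"x":0,"y":0,"z":0,"rx":0,"ry":0,"rz":0},{"grip":0.5,"x":0,"y":0,"z":0,"rx":0,"ry":0,"rz":0}]'
python3 -c "
from go import *
delta([.4732,-.207,.282])
c=read_camera('wrist'); cv2.imwrite('pics/w4.png',c['frame'][:,:,::-1])
"
```

```text
time: 4.87
eef_pos: [0.4725, -0.2077, 0.2826]
tcp_rot: [0.991, -0.134, 0.0, 0.0]
contact_force: [-0.5, 1.4, 0.2]
opening: 0.745
t 4.87 pos [ 0.4725 -0.2077  0.2826] shift mm [ 0.5 -0.9  0.6] rotvec deg [ 0.02 -0.05  0.07] F [-0.5  1.4  0.2] q [-0.61  0.08  2.06 -0.    1.01 -0.34]
```

View pics/w4.png

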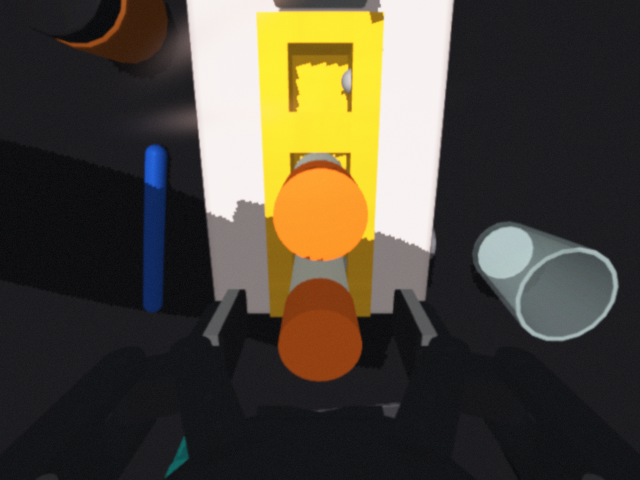

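```bash
python3 -m jog '[{"grip":0.7,"x":0,"y":0,"z":0,"rx":0,"ry":0,"rz":0},{"grip":0.9,"x":0,"y":0,"z":0,"rx":0,"ry":0,"rz":0},{"grip":1,"x":0,"y":0,"z":0,"rx":0,"ry":0,"rz":0},{"grip":1,"x":0,"y":0,"z":0,"rx":0,"ry":0,"rz":0},{"grip":1,"x":0,"y":0,"z":0,"rx":0,"ry":0,"rz":0}]' 40; python3 -m jog '[{"grip":1,"x":0,"y":0,"z":-5,"rx":0,"ry":0,"rz":0},{"grip":1,"x":0,"y":0,"z":-5,"rx":0,"ry":0,"rz":0},{"grip":1,"x":0,"y":0,"z":-5,"rx":0,"ry":0,"rz":0},{"grip":1,"x":0,"y":0,"z":0,"rx":0,"ry":0,"rz":0}]'
```

```text
time: 5.33
eef_pos: [0.4723, -0.2078, 0.2821]
tcp_rot: [0.991, -0.134, 0.001, 0.0]
contact_force: [0.8, -0.6, 0.1]
opening: 0.34
time: 5.67
eef_pos: [0.4723, -0.2078, 0.2982]
tcp_rot: [0.991, -0.134, 0.0, 0.0]
contact_force: [0.1, -0.6, -0.0]
opening: 0.339
```

```bash
for i in 1 ; do python3 -m jog '[{"grip":1,"x":0,"y":0,"z":-5,"rx":0,"ry":0,"rz":0},{"grip":1,"x":0,"y":0,"z":-4,"rx":0,"ry":0,"rz":0},{"grip":1,"x":0,"y":0,"z":0,"rx":0,"ry":0,"rz":0}]';python3 -m jog '[{"grip":1,"x":0,"y":0,"z":-4,"rx":0,"ry":0,"rz":0},{"grip":1,"x":0,"y":0,"z":-4,"rx":0,"ry":0,"rz":0},{"grip":1,"x":0,"y":0,"z":0,"rx":0,"ry":0,"rz":0}]'; python3 -m jog '[{"grip":1,"x":0,"y":0,"z":-4,"rx":0,"ry":0,"rz":0},{"grip":1,"x":0,"y":0,"z":0,"rx":0,"ry":0,"rz":0}]'; python3 -m jog '[{"grip":1,"x":0,"y":0,"z":-4,"rx":0,"ry":0,"rz":0},{"grip":1,"x":0,"y":0,"z":0,"rx":0,"ry":0,"rz":0}]'; done
```

```text
time: 5.92
eef_pos: [0.4722, -0.2076, 0.3064]
tcp_rot: [0.991, -0.134, 0.0, 0.0]
contact_force: [3.2, -1.7, -2.0]
opening: 0.34
time: 6.17
eef_pos: [0.4722, -0.2075, 0.3139]
tcp_rot: [0.991, -0.134, 0.0, -0.0]
contact_force: [2.6, -0.7, -1.9]
opening: 0.342
time: 6.33
eef_pos: [0.4723, -0.2076, 0.3184]
tcp_rot: [0.991, -0.134, 0.0, -0.0]
contact_force: [2.7, -1.2, -1.9]
opening: 0.34
time: 6.5
eef_pos: [0.4721, -0.2077, 0.3229]
tcp_rot: [0.991, -0.134, -0.001, 0.0]
contact_force: [0.5, -0.5, -0.7]
opening: 0.333
```

```bash
python3 -m jog '[{"grip":1,"x":0,"y":0,"z":-10,"rx":0,"ry":0,"rz":0},{"grip":1,"x":0,"y":0,"z":-15,"rx":0,"ry":0,"rz":0},{"grip":1,"x":0,"y":0,"z":-10,"rx":0,"ry":0,"rz":0},{"grip":1,"x":0,"y":0,"z":0,"rx":0,"ry":0,"rz":0},{"grip":1,"x":0,"y":0,"z":0,"rx":0,"ry":0,"rz":0},{"grip":1,"x":0,"y":0,"z":0,"rx":0,"ry":0,"rz":0},{"grip":1,"x":0,"y":0,"z":0,"rx":0,"ry":0,"rz":0},{"grip":1,"x":0,"y":0,"z":0,"rx":0,"ry":0,"rz":0}]'
python3 -c "
from go import *
delta([.4732,-.207,.282])
c=read_camera('wrist'); cv2.imwrite('pics/w5.png',c['frame'][:,:,::-1])
c=read_camera('scene'); crop(c,'sc5',260,100,110,180,4)
c=read_camera('side'); crop(c,'si5',270,170,90,170,4)
"
```

```text
time: 7.17
eef_pos: [0.4718, -0.2075, 0.3558]
tcp_rot: [0.991, -0.134, -0.001, -0.0]
contact_force: [0.6, -0.1, -1.3]
opening: 0.336
t 7.17 pos [ 0.4718 -0.2075  0.3558] shift mm [ 1.3 -0.8 73.8] rotvec deg [-0.03  0.11  0.06] F [ 0.6 -0.1 -1.3] q [-0.61 -0.02  2.01 -0.    1.15 -0.34]
```

View pics/w5.png

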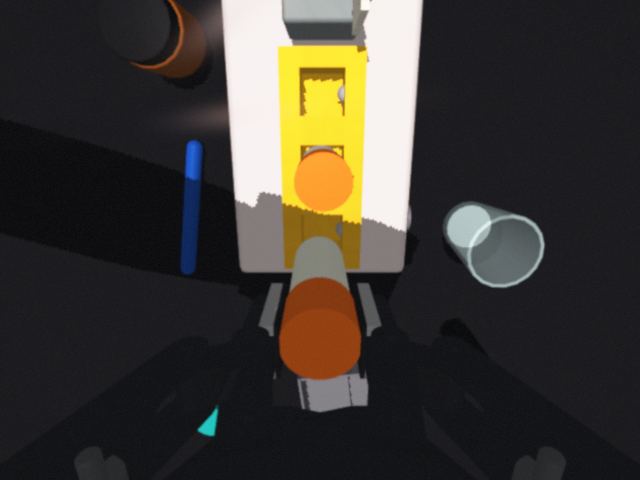

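View pics/sc5.png

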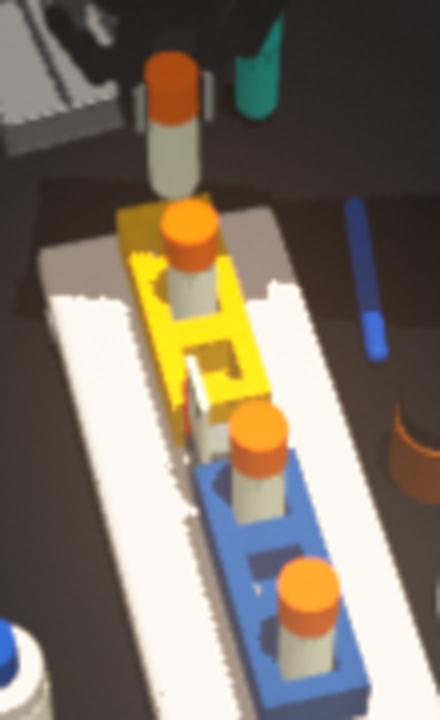

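View pics/si5.png

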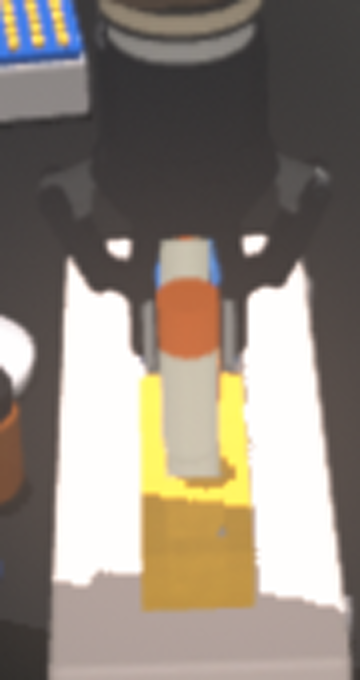

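```bash
python3 - <<'E'
from h import *
S=read_camera("scene")
for k,X in dict(y1=(.4864,-.1605),b0=(.5259,-.0173),b2=(.5513,.0748)).items():
    for z in (.142,.147,.152,.157,.162): print(k,z,proj(S,np.array([*X,z])).round(2))
crop(S,'sc6',285,140,65,75,8)
hsv=cv2.cvtColor(S["frame"],cv2.COLOR_RGB2HSV)
m=cv2.inRange(hsv,(10,150,200),(17,255,255))
k,l,s,ce=cv2.connectedComponentsWithStats(m)
for i in range(1,k):
    if s[i,4]>40: print(s[i],ce[i].round(1))
E
```

```text
y1 0.142 [307.35 157.01]
y1 0.147 [307.33 155.52]
y1 0.152 [307.3  154.02]
y1 0.157 [307.28 152.51]
y1 0.162 [307.25 150.99]
b0 0.142 [324.37 210.98]
b0 0.147 [324.41 209.59]
b0 0.152 [324.45 208.18]
b0 0.157 [324.49 206.77]
b0 0.162 [324.53 205.35]
b2 0.142 [336.64 250.07]
b2 0.147 [336.74 248.78]
b2 0.152 [336.84 247.47]
b2 0.157 [336.93 246.16]
b2 0.162 [337.03 244.83]
[300 150  15  13  59] [307.1 156.1]
[318 206  14  13  63] [326.2 212.7]
[330 240  15  18  86] [337.4 249.5]
```

View pics/sc6.png

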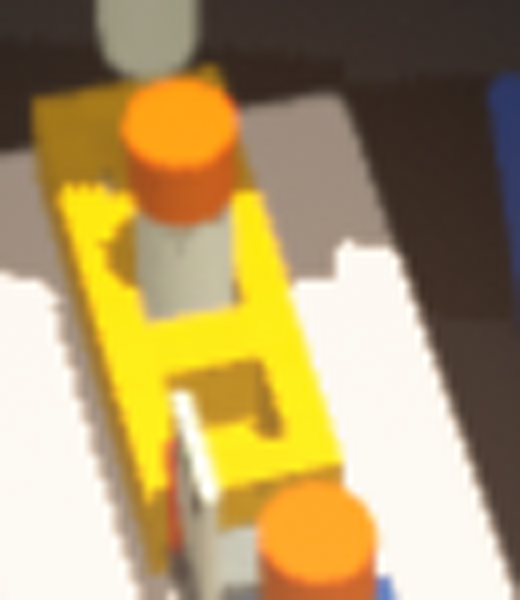

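```bash
python3 -m jog '[{"grip":1,"x":0,"y":0,"z":-20,"rx":0,"ry":0,"rz":0},{"grip":1,"x":0,"y":0,"z":-30,"rx":0,"ry":0,"rz":0},{"grip":1,"x":0,"y":0,"z":-20,"rx":0,"ry":0,"rz":0},{"grip":1,"x":0,"y":0,"z":0,"rx":0,"ry":0,"rz":0}]'
python3 -c "
from go import *
delta([.538,.028,.42])"
```

```text
time: 7.7
eef_pos: [0.4729, -0.2081, 0.4322]
tcp_rot: [0.991, -0.134, 0.004, 0.002]
contact_force: [1.2, 0.3, 1.6]
opening: 0.339
t 7.7 pos [ 0.4729 -0.2081  0.4322] shift mm [-2.00e-01 -2.45e+02  1.15e+01] rotvec deg [ 0.19 -0.52  0.06] F [1.2 0.3 1.6] q [-0.61 -0.09  1.93 -0.    1.29 -0.34]
```

```bash
python3 -m jog '[{"grip":1,"x":0,"y":-20,"z":0,"rx":0,"ry":0,"rz":0},{"grip":1,"x":0,"y":-35,"z":0,"rx":0,"ry":0,"rz":0},{"grip":1,"x":0,"y":-40,"z":0,"rx":0,"ry":0,"rz":0},{"grip":1,"x":0,"y":-40,"z":0,"rx":0,"ry":0,"rz":0},{"grip":1,"x":0,"y":-40,"z":0,"rx":0,"ry":0,"rz":0},{"grip":1,"x":0,"y":-35,"z":0,"rx":0,"ry":0,"rz":0},{"grip":1,"x":0,"y":-20,"z":0,"rx":0,"ry":0,"rz":0},{"grip":1,"x":0,"y":-13,"z":0,"rx":0,"ry":0,"rz":0}]'; python3 -m jog '[{"grip":1,"x":0,"y":0,"z":0,"rx":0,"ry":0,"rz":0},{"grip":1,"x":0,"y":0,"z":0,"rx":0,"ry":0,"rz":0},{"grip":1,"x":0,"y":0,"z":0,"rx":0,"ry":0,"rz":0}]'
python3 -c "
from go import *
delta([.538,.028,.42])
c=read_camera('wrist'); cv2.imwrite('pics/w7.png',c['frame'][:,:,::-1])
for p in [(.5259,-.0173,.157),(.5513,.0748,.157),(.5386,.0288,.091),(.5386,.0288,.061)]: print(proj(c,np.array(p)).round(1))
c=read_camera('scene'); crop(c,'sc7',280,100,110,180,4)
"
```

```text
time: 8.37
eef_pos: [0.5369, 0.029, 0.4255]
tcp_rot: [0.991, -0.133, -0.001, -0.0]
contact_force: [-0.3, 0.1, -0.5]
opening: 0.342
time: 8.62
eef_pos: [0.5367, 0.0257, 0.4262]
tcp_rot: [0.991, -0.135, -0.0, 0.0]
contact_force: [-0.5, -0.2, -0.8]
opening: 0.338
t 8.62 pos [0.5367 0.0257 0.4262] shift mm [ 0.6 -2.6  6.2] rotvec deg [0.04 0.04 0.  ] F [-0.5 -0.2 -0.8] q [-0.14 -0.04  1.89 -0.    1.29  0.13]
[322.1 291.2]
[322.2 161.6]
[321.7 208.4]
[321.5 201.2]
```

View pics/w7.png

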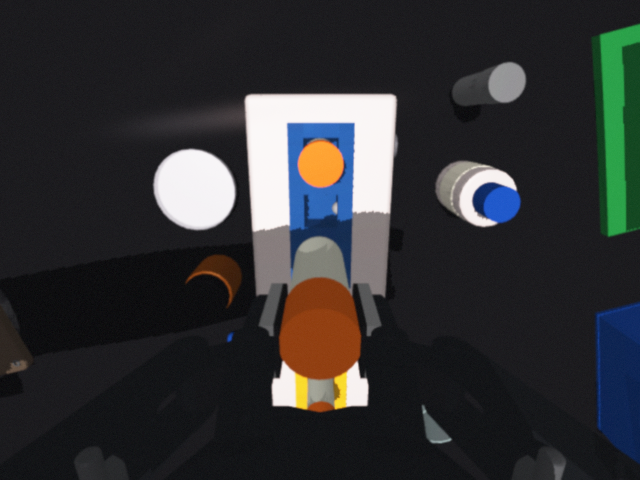

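View pics/sc7.png

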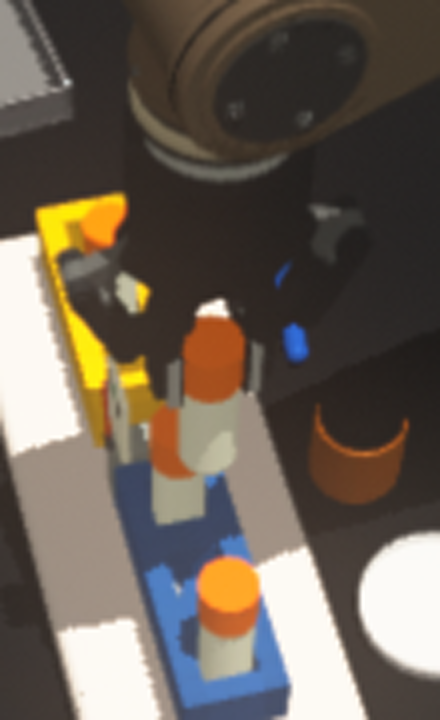

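```bash
python3 - <<'E'
from h import *
im=cv2.imread('pics/w7.png')
hsv=cv2.cvtColor(im,cv2.COLOR_BGR2HSV)
m=cv2.inRange(hsv,(8,200,200),(16,255,255))
cs,_=cv2.findContours(m,cv2.RETR_EXTERNAL,cv2.CHAIN_APPROX_NONE)
for c in cs:
    if len(c)>40: print(cv2.fitEllipse(c))
cv2.imwrite('pics/w7b.png',cv2.resize(im[270:390,260:380],None,fx=5,fy=5,interpolation=cv2.INTER_CUBIC))
cv2.imwrite('pics/w7a.png',cv2.resize(im[120:270,270:370],None,fx=4,fy=4,interpolation=cv2.INTER_CUBIC))
E
```

```text
((322.0258483886719, 163.50596618652344), (35.83272171020508, 43.94970703125), 162.26292419433594)
```

View pics/w7b.png

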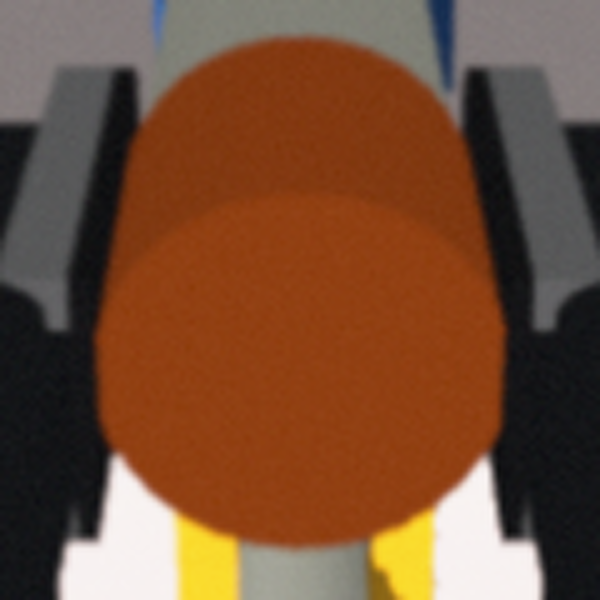

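View pics/w7a.png

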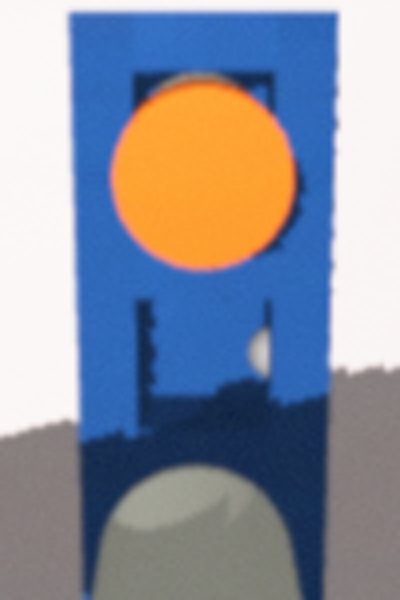

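```bash
python3 - <<'E'
from h import *
c=read_camera('wrist'); s=get_state()
h=onz(c,(320,344.1),s["eef_pos"][2]-.140)
b2=onz(c,(321,163.9),.157); b1=onz(c,(321.0,210.6),.091)
y=np.array([.267,.9637,0]);x=np.array([.9637,-.267,0])
for n,t in dict(b2=b2-.048*y,b1=b1).items():
    d=t-h; print(n,t.round(4),h.round(4),"tool x,y mm",(d@x*1e3).round(1),(-d@y*1e3).round(1))
# camera depth of cap top
print((c["R"]@h+c["t"])[2])
E
```

```text
b2 [0.5375 0.027  0.157 ] [0.5363 0.0257 0.2866] tool x,y mm 0.8 -1.5
b1 [0.5377 0.0267 0.091 ] [0.5363 0.0257 0.2866] tool x,y mm 1.0 -1.3
0.12558316244687018
```

```bash
python3 -m jog '[{"grip":1,"x":0.9,"y":-1.4,"z":0,"rx":0,"ry":0,"rz":0},{"grip":1,"x":0,"y":0,"z":20,"rx":0,"ry":0,"rz":0},{"grip":1,"x":0,"y":0,"z":30,"rx":0,"ry":0,"rz":0},{"grip":1,"x":0,"y":0,"z":20,"rx":0,"ry":0,"rz":0},{"grip":1,"x":0,"y":0,"z":12,"rx":0,"ry":0,"rz":0},{"grip":1,"x":0,"y":0,"z":0,"rx":0,"ry":0,"rz":0},{"grip":1,"x":0,"y":0,"z":0,"rx":0,"ry":0,"rz":0},{"grip":1,"x":0,"y":0,"z":0,"rx":0,"ry":0,"rz":0}]'
python3 -c "
from go import *
delta([.5376,.0271,.34])
c=read_camera('wrist'); cv2.imwrite('pics/w8.png',c['frame'][:,:,::-1])
for p in [(.5259,-.0173,.157),(.5513,.0748,.157),(.5376,.0269,.091)]: print(proj(c,np.array(p)).round(1))
c=read_camera('scene'); crop(c,'sc8',290,160,80,130,6)
c=read_camera('side'); crop(c,'si8',270,130,100,150,5)
"
```

```text
time: 9.43
eef_pos: [0.5387, 0.0275, 0.3464]
tcp_rot: [0.991, -0.135, 0.001, 0.0]
contact_force: [0.1, 0.1, -0.3]
opening: 0.341
t 9.43 pos [0.5387 0.0275 0.3464] shift mm [-1.   0.7  6.4] rotvec deg [-0.02 -0.16  0.04] F [ 0.1  0.1 -0.3] q [-0.14  0.04  1.96  0.    1.13  0.13]
[319.  363.5]
[318.6 185.8]
[318.  242.7]
```

View pics/w8.png

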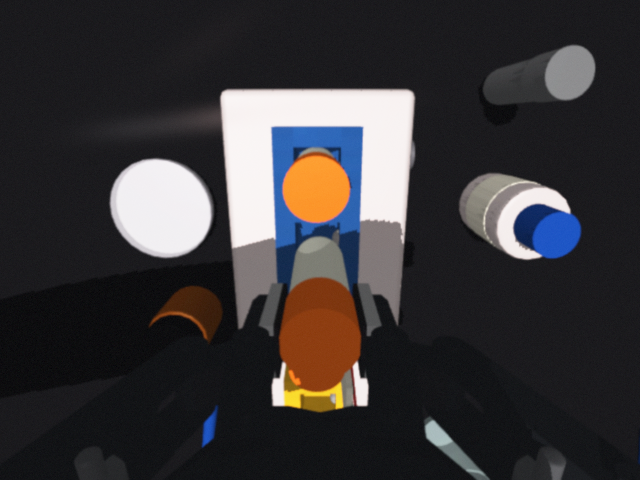

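View pics/sc8.png

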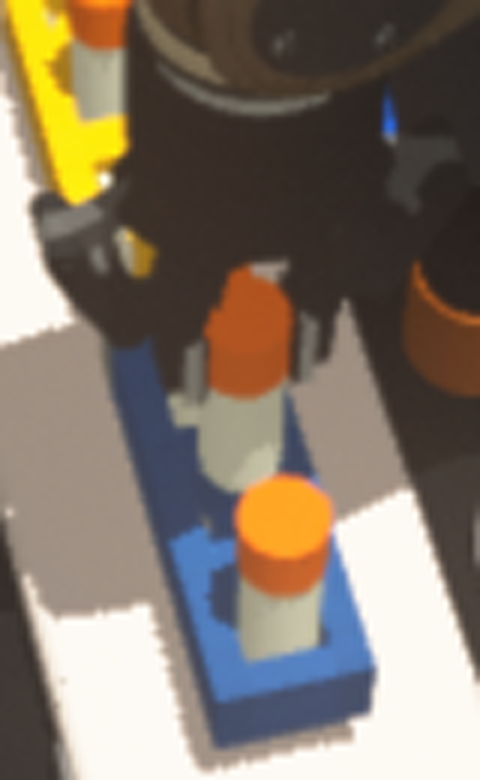

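View pics/si8.png

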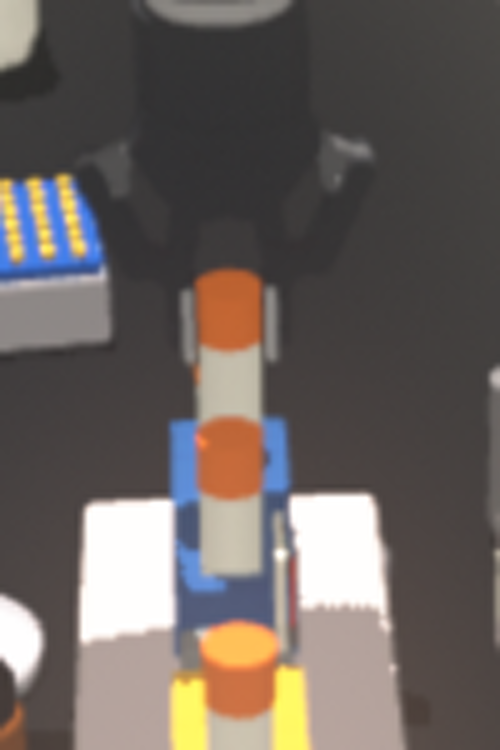

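```bash
cat > cmp.py <<'E'
from h import *
def cmp(f,b2px,b2z=.157):
    im=cv2.imread(f); hsv=cv2.cvtColor(im,cv2.COLOR_BGR2HSV)
    m=cv2.inRange(hsv,(6,200,190),(18,255,255)); cs,_=cv2.findContours(m,cv2.RETR_EXTERNAL,cv2.CHAIN_APPROX_NONE)
    for c in cs:
        if len(c)>60:
            (u,v),r=cv2.minEnclosingCircle(c); print("circ",round(u,1),round(v,1),round(r,1)); 
            if b2px is None and v<300: b2px=(u,v)
    c=read_camera('wrist'); s=get_state()
    h=onz(c,(320,344.1),s["eef_pos"][2]-.140)
    b2=onz(c,b2px,b2z)
    y=np.array([.267,.9637,0]);x=np.array([.9637,-.267,0]); d=b2-.048*y-h
    print("tool x,y mm",(d@x*1e3).round(1),(-d@y*1e3).round(1))
E
python3 - <<'E'
from cmp import *
cmp('pics/w8.png',None)
im=cv2.imread('pics/w8.png')
cv2.imwrite('pics/w8b.png',cv2.resize(im[140:400,255:385],None,fx=2.3,fy=2.3,interpolation=cv2.INTER_CUBIC))
E
```

```text
circ 315.7 187.6 33.0
tool x,y mm -1.8 -0.0
```

View pics/w8b.png

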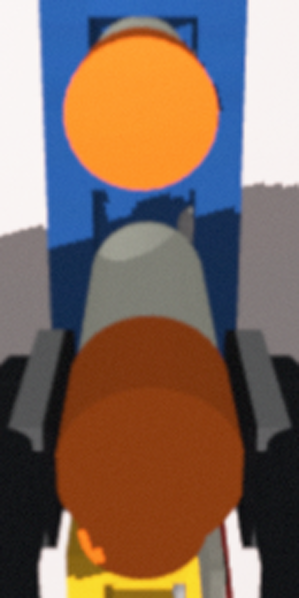

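```bash
python3 -m jog '[{"grip":1,"x":-1.5,"y":0,"z":5,"rx":0,"ry":0,"rz":0},{"grip":1,"x":0,"y":0,"z":5,"rx":0,"ry":0,"rz":0},{"grip":1,"x":0,"y":0,"z":0,"rx":0,"ry":0,"rz":0},{"grip":1,"x":0,"y":0,"z":0,"rx":0,"ry":0,"rz":0}]'
python3 -c "
from go import *
delta([.5376,.0271,.34])
c=read_camera('wrist'); cv2.imwrite('pics/w9.png',c['frame'][:,:,::-1])
from cmp import *
cmp('pics/w9.png',None)
im=cv2.imread('pics/w9.png')
cv2.imwrite('pics/w9b.png',cv2.resize(im[140:400,255:385],None,fx=2.3,fy=2.3,interpolation=cv2.INTER_CUBIC))
"
```

```text
time: 9.97
eef_pos: [0.5363, 0.0282, 0.3339]
tcp_rot: [0.991, -0.134, -0.001, 0.0]
contact_force: [-0.0, -0.4, 0.0]
opening: 0.342
t 9.97 pos [0.5363 0.0282 0.3339] shift mm [ 1.5  0.7 -6.1] rotvec deg [0.01 0.09 0.06] F [-0.  -0.4  0. ] q [-0.14  0.05  1.98 -0.    1.11  0.13]
circ 323.3 193.3 36.0
tool x,y mm 1.4 0.6
```

View pics/w9b.png

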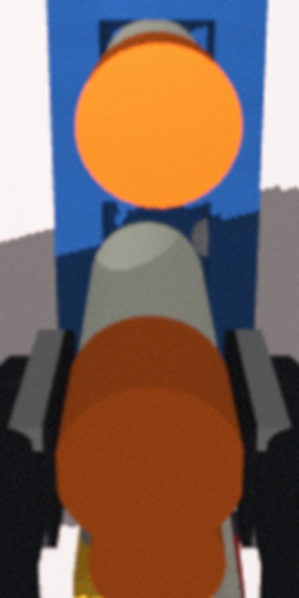

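```bash
python3 -m jog '[{"grip":1,"x":1.2,"y":0.6,"z":0,"rx":0,"ry":0,"rz":0},{"grip":1,"x":0,"y":0,"z":0,"rx":0,"ry":0,"rz":0},{"grip":1,"x":0,"y":0,"z":0,"rx":0,"ry":0,"rz":0},{"grip":1,"x":0,"y":0,"z":0,"rx":0,"ry":0,"rz":0}]'
python3 -c "
from go import *
delta([.5376,.0271,.34])
c=read_camera('wrist'); cv2.imwrite('pics/w10.png',c['frame'][:,:,::-1])
from cmp import *
cmp('pics/w10.png',None)
delta([.5376,.0271,.34])
im=cv2.imread('pics/w10.png')
cv2.imwrite('pics/w10b.png',cv2.resize(im[140:400,255:385],None,fx=2.3,fy=2.3,interpolation=cv2.INTER_CUBIC))
"
```

```text
time: 10.4
eef_pos: [0.5377, 0.0272, 0.3348]
tcp_rot: [0.991, -0.134, 0.0, 0.0]
contact_force: [0.6, 0.2, -0.4]
opening: 0.341
t 10.4 pos [0.5377 0.0272 0.3348] shift mm [-0.   0.1 -5.2] rotvec deg [-0.   -0.01  0.05] F [ 0.6  0.2 -0.4] q [-0.14  0.06  1.97 -0.    1.11  0.13]
circ 318.8 191.5 35.7
tool x,y mm -0.5 -0.3
t 10.5 pos [0.5376 0.0272 0.3348] shift mm [ 0.   0.1 -5.2] rotvec deg [-0.   -0.01  0.06] F [ 0.2 -0.   0.3] q [-0.14  0.06  1.97 -0.    1.11  0.13]
```

View pics/w10b.png

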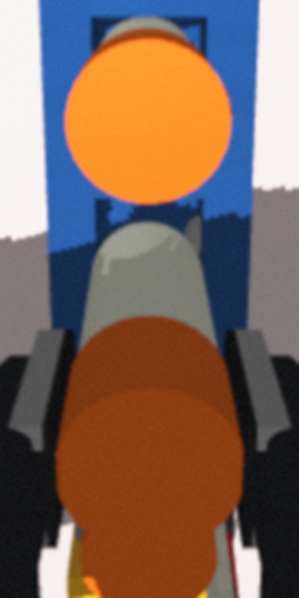

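```bash
for k in 1; do python3 -m jog '[{"grip":1,"x":0,"y":0,"z":4,"rx":0,"ry":0,"rz":0},{"grip":1,"x":0,"y":0,"z":4,"rx":0,"ry":0,"rz":0},{"grip":1,"x":0,"y":0,"z":0,"rx":0,"ry":0,"rz":0}]'; python3 -m jog '[{"grip":1,"x":0,"y":0,"z":4,"rx":0,"ry":0,"rz":0},{"grip":1,"x":0,"y":0,"z":3,"rx":0,"ry":0,"rz":0},{"grip":1,"x":0,"y":0,"z":0,"rx":0,"ry":0,"rz":0}]'; python3 -m jog '[{"grip":1,"x":0,"y":0,"z":3,"rx":0,"ry":0,"rz":0},{"grip":1,"x":0,"y":0,"z":3,"rx":0,"ry":0,"rz":0},{"grip":1,"x":0,"y":0,"z":0,"rx":0,"ry":0,"rz":0}]'; done
python3 -c "
from go import *
c=read_camera('wrist'); cv2.imwrite('pics/w11.png',c['frame'][:,:,::-1])
c=read_camera('scene'); crop(c,'sc11',290,160,80,130,6)
"
```

```text
time: 10.75
eef_pos: [0.5372, 0.0273, 0.3254]
tcp_rot: [0.991, -0.134, -0.001, 0.0]
contact_force: [0.5, 0.3, -0.4]
opening: 0.343
time: 11.0
eef_pos: [0.5373, 0.0273, 0.3187]
tcp_rot: [0.991, -0.134, -0.001, 0.0]
contact_force: [0.0, 0.5, -0.6]
opening: 0.337
time: 11.25
eef_pos: [0.5375, 0.0272, 0.3131]
tcp_rot: [0.991, -0.134, -0.0, 0.0]
contact_force: [0.1, -0.9, -0.6]
opening: 0.331
```

View pics/w11.png

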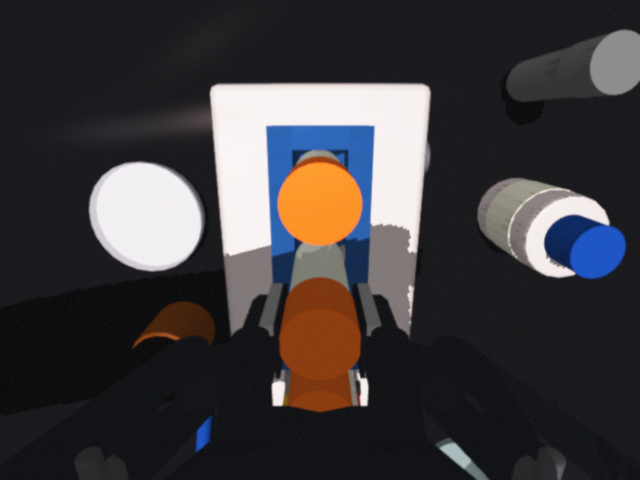

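View pics/sc11.png

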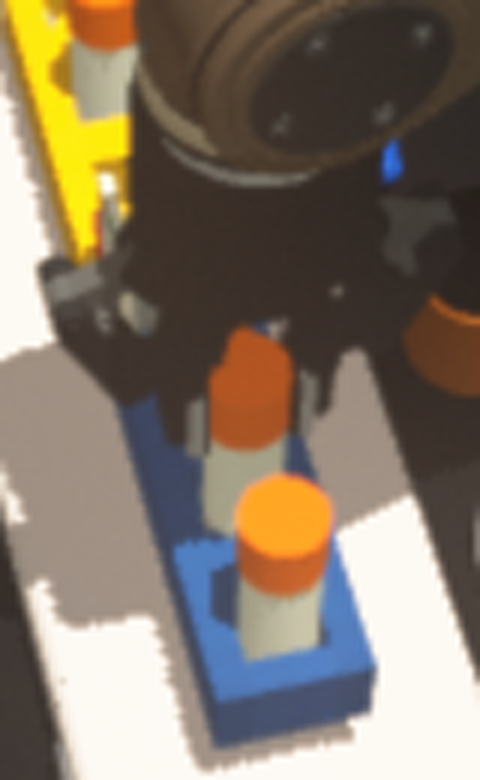

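```bash
for k in 1; do python3 -m jog '[{"grip":1,"x":0,"y":0,"z":4,"rx":0,"ry":0,"rz":0},{"grip":1,"x":0,"y":0,"z":4,"rx":0,"ry":0,"rz":0},{"grip":1,"x":0,"y":0,"z":0,"rx":0,"ry":0,"rz":0}]'; python3 -m jog '[{"grip":1,"x":0,"y":0,"z":4,"rx":0,"ry":0,"rz":0},{"grip":1,"x":0,"y":0,"z":4,"rx":0,"ry":0,"rz":0},{"grip":1,"x":0,"y":0,"z":0,"rx":0,"ry":0,"rz":0}]'; python3 -m jog '[{"grip":1,"x":0,"y":0,"z":4,"rx":0,"ry":0,"rz":0},{"grip":1,"x":0,"y":0,"z":0,"rx":0,"ry":0,"rz":0}]';python3 -m jog '[{"grip":1,"x":0,"y":0,"z":4,"rx":0,"ry":0,"rz":0},{"grip":1,"x":0,"y":0,"z":0,"rx":0,"ry":0,"rz":0}]'; done
python3 -c "
from go import *
c=read_camera('wrist'); cv2.imwrite('pics/w12.png',c['frame'][:,:,::-1])
c=read_camera('scene'); crop(c,'sc12',290,160,80,130,6)
"
```

```text
time: 11.6
eef_pos: [0.5374, 0.0272, 0.3048]
tcp_rot: [0.991, -0.134, -0.0, 0.0]
contact_force: [0.6, -0.1, -0.4]
opening: 0.34
time: 11.85
eef_pos: [0.5375, 0.0272, 0.2968]
tcp_rot: [0.991, -0.134, -0.0, 0.0]
contact_force: [0.1, 0.4, 0.0]
opening: 0.337
time: 12.02
eef_pos: [0.5375, 0.0273, 0.2933]
tcp_rot: [0.991, -0.134, -0.0, -0.0]
contact_force: [0.6, 0.8, 1.4]
opening: 0.341
time: 12.18
eef_pos: [0.5375, 0.0273, 0.2894]
tcp_rot: [0.991, -0.134, -0.0, -0.0]
contact_force: [0.7, -1.2, 0.7]
opening: 0.342
```

View pics/sc12.png

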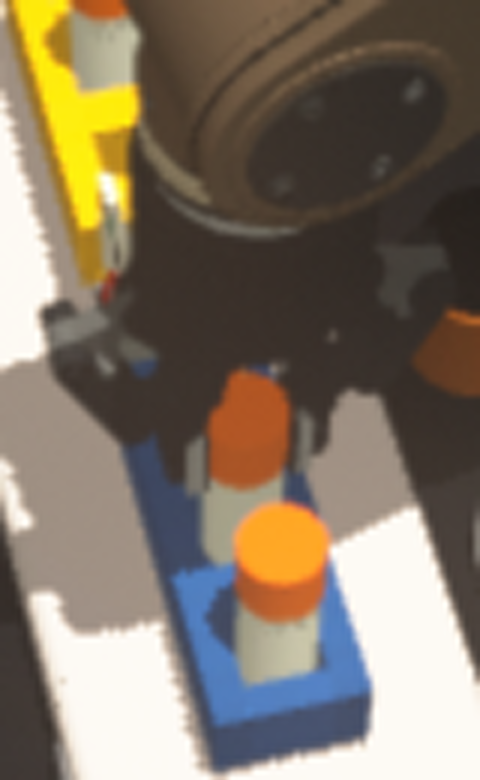

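```bash
for k in 1; do python3 -m jog '[{"grip":1,"x":0,"y":0,"z":3,"rx":0,"ry":0,"rz":0},{"grip":1,"x":0,"y":0,"z":0,"rx":0,"ry":0,"rz":0}]'; python3 -m jog '[{"grip":1,"x":0,"y":0,"z":3,"rx":0,"ry":0,"rz":0},{"grip":1,"x":0,"y":0,"z":0,"rx":0,"ry":0,"rz":0}]'; python3 -m jog '[{"grip":1,"x":0,"y":0,"z":2,"rx":0,"ry":0,"rz":0},{"grip":1,"x":0,"y":0,"z":0,"rx":0,"ry":0,"rz":0}]';python3 -m jog '[{"grip":1,"x":0,"y":0,"z":2,"rx":0,"ry":0,"rz":0},{"grip":1,"x":0,"y":0,"z":0,"rx":0,"ry":0,"rz":0}]'; done
python3 -c "
from go import *
c=read_camera('wrist'); cv2.imwrite('pics/w13.png',c['frame'][:,:,::-1])
c=read_camera('scene'); crop(c,'sc13',290,160,80,130,6)
"
```

```text
time: 12.45
eef_pos: [0.5375, 0.0273, 0.2864]
tcp_rot: [0.991, -0.134, 0.0, -0.0]
contact_force: [-0.1, -0.0, 0.3]
opening: 0.339
time: 12.62
eef_pos: [0.5375, 0.0272, 0.2832]
tcp_rot: [0.991, -0.134, 0.0, 0.0]
contact_force: [-0.1, -0.4, 0.5]
opening: 0.334
time: 12.78
eef_pos: [0.5375, 0.0272, 0.2813]
tcp_rot: [0.991, -0.134, -0.0, 0.0]
contact_force: [-0.1, -0.9, 0.5]
opening: 0.342
time: 12.95
eef_pos: [0.5379, 0.0272, 0.2808]
tcp_rot: [0.991, -0.134, -0.0, -0.0]
contact_force: [-3.0, 0.2, 8.1]
opening: 0.338
```

View pics/sc13.png

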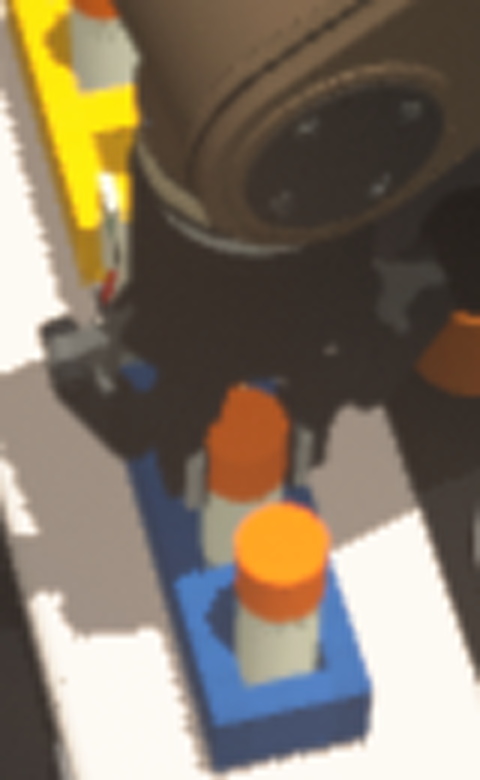

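```bash
python3 -m jog '[{"grip":1,"x":0,"y":0,"z":0.5,"rx":0,"ry":0,"rz":0},{"grip":1,"x":0,"y":0,"z":0,"rx":0,"ry":0,"rz":0}]';python3 -m jog '[{"grip":1,"x":0,"y":0,"z":0.5,"rx":0,"ry":0,"rz":0},{"grip":1,"x":0,"y":0,"z":0,"rx":0,"ry":0,"rz":0}]'
```

```text
time: 13.22
eef_pos: [0.5379, 0.0273, 0.2808]
tcp_rot: [0.991, -0.134, -0.0, -0.0]
contact_force: [-4.6, 0.9, 9.5]
opening: 0.346
time: 13.38
eef_pos: [0.538, 0.0273, 0.2808]
tcp_rot: [0.991, -0.134, -0.0, -0.0]
contact_force: [-5.2, 0.1, 10.0]
opening: 0.336
```

```bash
python3 -m jog '[{"grip":1,"x":0,"y":0,"z":0.6,"rx":0,"ry":0,"rz":0},{"grip":1,"x":0,"y":0,"z":0,"rx":0,"ry":0,"rz":0}]';python3 -m jog '[{"grip":1,"x":0,"y":0,"z":0.6,"rx":0,"ry":0,"rz":0},{"grip":1,"x":0,"y":0,"z":0,"rx":0,"ry":0,"rz":0}]'; python3 -c "
from go import *
c=read_camera('wrist'); cv2.imwrite('pics/w14.png',c['frame'][:,:,::-1])
from cmp import *
cmp('pics/w14.png',None,.139)
"
```

```text
time: 13.55
eef_pos: [0.5381, 0.0273, 0.2807]
tcp_rot: [0.991, -0.134, -0.0, -0.0]
contact_force: [-5.2, 1.8, 12.8]
opening: 0.343
time: 13.72
eef_pos: [0.5382, 0.0273, 0.2806]
tcp_rot: [0.991, -0.134, -0.0, -0.0]
contact_force: [-6.4, 1.0, 15.1]
opening: 0.34
circ 317.9 213.8 46.8
tool x,y mm -0.7 0.2
```

View pics/w14.png

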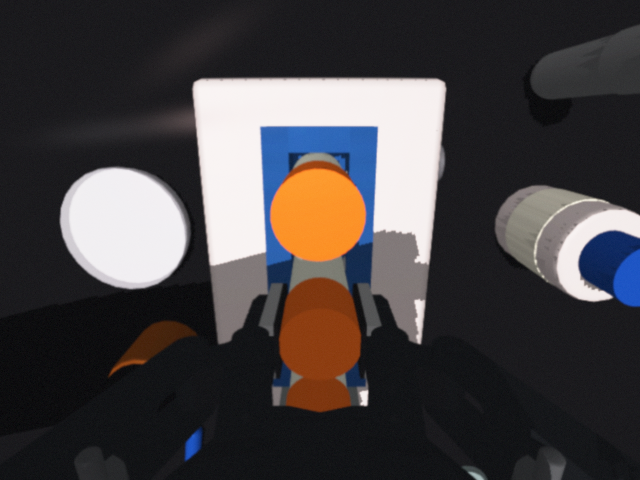

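```bash
python3 -m jog '[{"grip":1,"x":-0.3,"y":0,"z":-1.5,"rx":0,"ry":0,"rz":0},{"grip":1,"x":0,"y":0,"z":0,"rx":0,"ry":0,"rz":0}]'; python3 -m jog '[{"grip":0.5,"x":0,"y":0,"z":0,"rx":0,"ry":0,"rz":0},{"grip":0.3,"x":0,"y":0,"z":0,"rx":0,"ry":0,"rz":0},{"grip":0,"x":0,"y":0,"z":0,"rx":0,"ry":0,"rz":0},{"grip":0,"x":0,"y":0,"z":0,"rx":0,"ry":0,"rz":0},{"grip":0,"x":0,"y":0,"z":0,"rx":0,"ry":0,"rz":0},{"grip":0,"x":0,"y":0,"z":0,"rx":0,"ry":0,"rz":0}]'; python3 -m jog '[{"grip":0,"x":0,"y":0,"z":-15,"rx":0,"ry":0,"rz":0},{"grip":0,"x":0,"y":0,"z":-30,"rx":0,"ry":0,"rz":0},{"grip":0,"x":0,"y":0,"z":-40,"rx":0,"ry":0,"rz":0},{"grip":0,"x":0,"y":0,"z":-30,"rx":0,"ry":0,"rz":0},{"grip":0,"x":0,"y":0,"z":0,"rx":0,"ry":0,"rz":0},{"grip":0,"x":0,"y":0,"z":0,"rx":0,"ry":0,"rz":0},{"grip":0,"x":0,"y":0,"z":0,"rx":0,"ry":0,"rz":0},{"grip":0,"x":0,"y":0,"z":0,"rx":0,"ry":0,"rz":0}]';python3 -c "
from go import *
c=read_camera('wrist'); cv2.imwrite('pics/w15.png',c['frame'][:,:,::-1])
c=read_camera('scene'); crop(c,'sc15',270,125,100,150,5)
c=read_camera('side'); crop(c,'si15',270,165,100,150,5)
"
```

```text
time: 13.98
eef_pos: [0.5376, 0.0274, 0.2808]
tcp_rot: [0.991, -0.134, 0.0, 0.0]
contact_force: [-2.9, 0.5, 9.4]
opening: 0.342
time: 14.48
eef_pos: [0.5372, 0.0273, 0.2787]
tcp_rot: [0.991, -0.134, -0.0, 0.0]
contact_force: [-0.5, -0.0, 0.5]
opening: 0.998
time: 15.15
eef_pos: [0.5368, 0.0274, 0.3919]
tcp_rot: [0.991, -0.134, -0.002, 0.0]
contact_force: [-0.0, -0.1, -0.5]
opening: 1.001
```

View pics/w15.png

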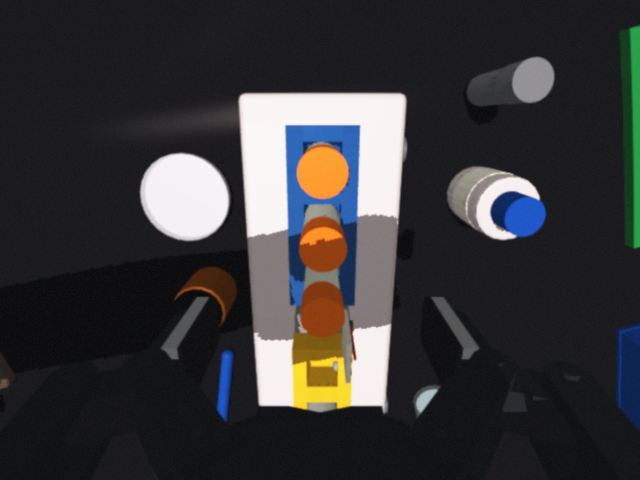

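View pics/sc15.png

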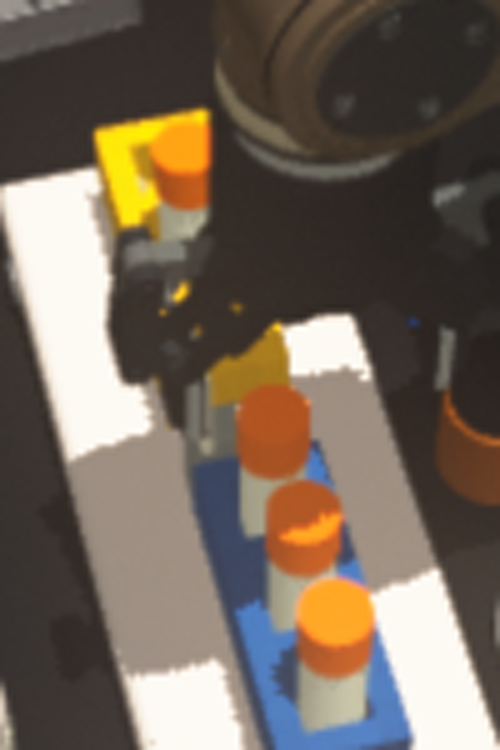

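View pics/si15.png

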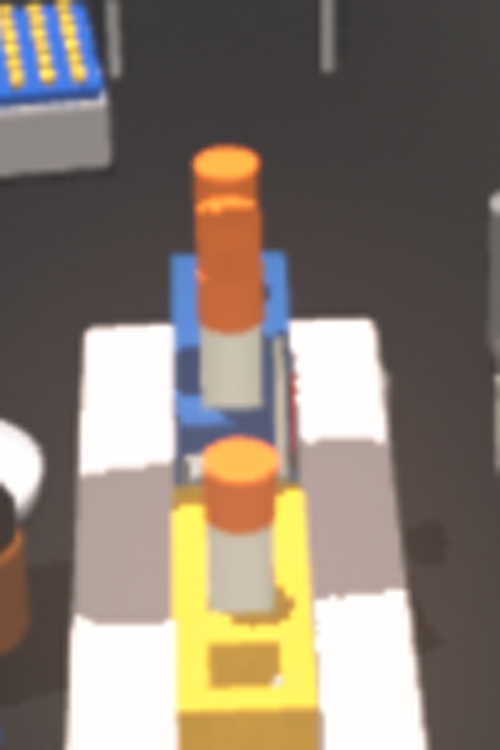

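```bash
python3 -m jog '[{"grip":0,"x":0,"y":-20,"z":-5,"rx":0,"ry":0,"rz":0},{"grip":0,"x":0,"y":-40,"z":-5,"rx":0,"ry":0,"rz":0},{"grip":0,"x":0,"y":-40,"z":-5,"rx":0,"ry":0,"rz":0},{"grip":0,"x":0,"y":-40,"z":-5,"rx":0,"ry":0,"rz":0},{"grip":0,"x":0,"y":-40,"z":-5,"rx":0,"ry":0,"rz":0},{"grip":0,"x":0,"y":-40,"z":-5,"rx":0,"ry":0,"rz":0},{"grip":0,"x":0,"y":-30,"z":-5,"rx":0,"ry":0,"rz":0},{"grip":0,"x":0,"y":-20,"z":0,"rx":0,"ry":0,"rz":0}]';python3 -c "
from go import *
c=read_camera('scene'); crop(c,'sc16',290,130,80,65,8); crop(c,'sc16b',300,185,70,75,8);cv2.imwrite('pics/scene16.png',c['frame'][:,:,::-1])
c=read_camera('side'); crop(c,'si16',290,185,70,75,8); crop(c,'si16b',290,240,70,75,8)
"
```

```text
time: 15.97
eef_pos: [0.6095, 0.2907, 0.4289]
tcp_rot: [0.991, -0.133, 0.0, -0.0]
contact_force: [0.7, 0.1, 0.3]
opening: 1.001
```

View pics/sc16.png

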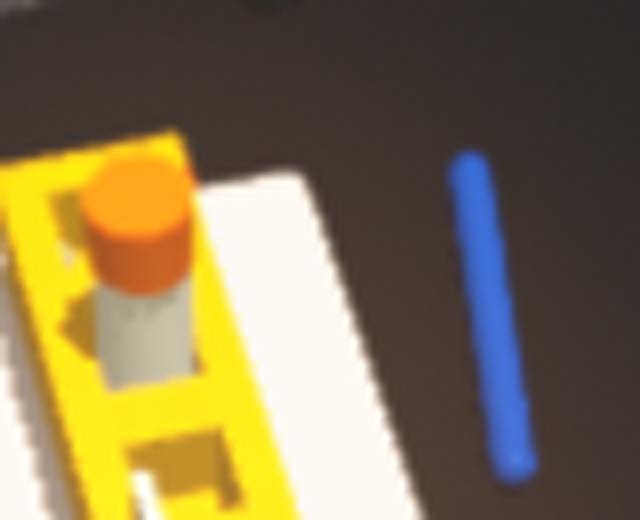

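View pics/sc16b.png

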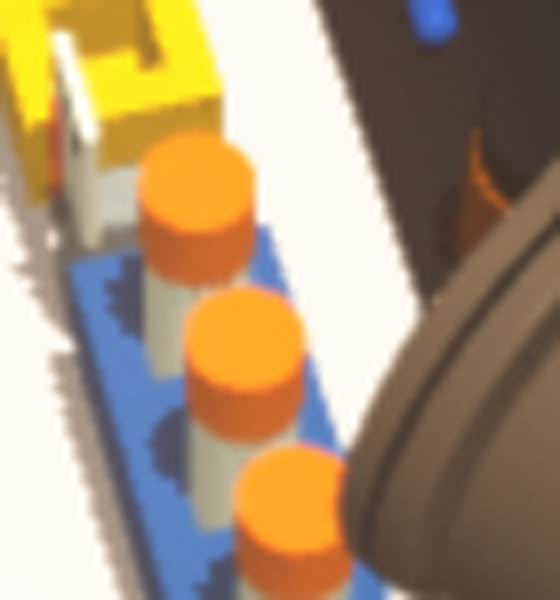

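View pics/si16.png

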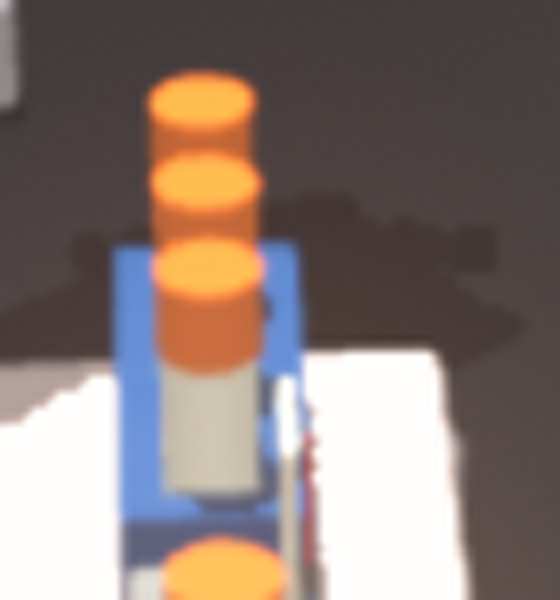

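View pics/scene16.png

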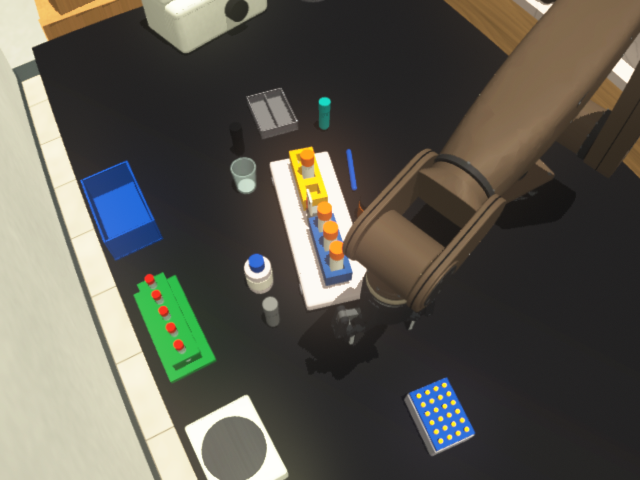

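```bash
python3 - <<'E'
from h import *
S=read_camera("scene");D=read_camera("side")
P=dict(y1=((307.1,154.4),(318,257.1)),b0=((324.75,207.75),(316,218.5)),b1=((330.6,227.25),(315.75,207.6)),b2=((336.6,247.25),(315.25,197.5)))
for k,(a,b) in P.items(): 
    p,e=tri(S,a,D,b); print(k,p.round(4),round(e,4))
print(get_state()["time"],get_state()["contact_force"])
crop(S,'sc17',285,180,60,60,10)
# finer: bright top-face ellipses
for n,c in (("scene",S),("side",D)):
    hsv=cv2.cvtColor(c["frame"],cv2.COLOR_RGB2HSV); m=cv2.inRange(hsv,(0,0,245),(180,255,255))*0
    f=c["frame"].astype(int); m=((f[...,0]>225)&(f[...,1]>120)&(f[...,2]<120)&(f[...,1]<215)).astype(np.uint8)
    k,l,s,ce=cv2.connectedComponentsWithStats(m)
    for i in range(1,k):
        if s[i,4]>25 and 295<ce[i][0]<345: print(n,s[i],ce[i].round(2))
E
```

```text
y1 [ 0.4872 -0.1607  0.1509] 0.0006
b0 [ 0.5255 -0.0179  0.1523] 0.0011
b1 [0.5389 0.0287 0.1524] 0.0009
b2 [0.5517 0.0745 0.1527] 0.0001
16.1667 [-0.33924325 -0.25444671 -0.13182341]
scene [296 147  19  16 156] [306.52 153.67]
scene [317 201  15  13 152] [324.08 207.27]
scene [323 221  15  13 158] [330.04 227.02]
scene [329 241  14  13 146] [335.73 246.92]
side [309 195  12   6  67] [314.57 197.54]
side [309 204  13   8  85] [315.07 207.4 ]
side [310 214  12   9  88] [315.5  218.18]
side [311 253  14   9 113] [317.64 256.97]
```

View pics/sc17.png

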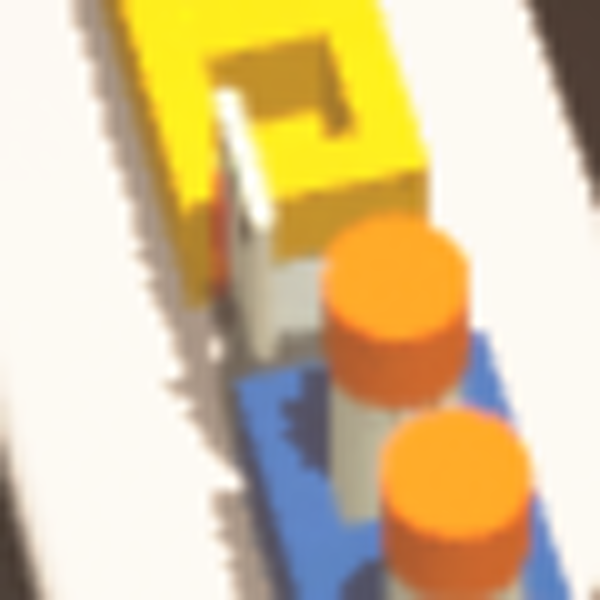

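```bash
python3 - <<'E'
from h import *
S=read_camera("scene");D=read_camera("side")
b0=np.array([.5255,-.0179,.1525]);b2=np.array([.5517,.0745,.1525])
for dz in (0,.002):
    b1=(b0+b2)/2+[0,0,dz]
    for n,c in (("scene",S),("side",D)):
        v=[proj(c,p)[1] for p in (b0,b1,b2)]; print(n,dz,"v1-mean",round(v[1]-(v[0]+v[2])/2,3))
print("meas scene",227.02-(207.27+246.92)/2,"side",207.40-(218.18+197.54)/2)
f=D["frame"].astype(int)
crop(D,'si18',300,185,40,60,12)
E
```

```text
scene 0 v1-mean -0.47
side 0 v1-mean -0.336
scene 0.002 v1-mean -1.016
side 0.002 v1-mean -1.088
meas scene -0.07499999999998863 side -0.46000000000000796
```

View pics/si18.png

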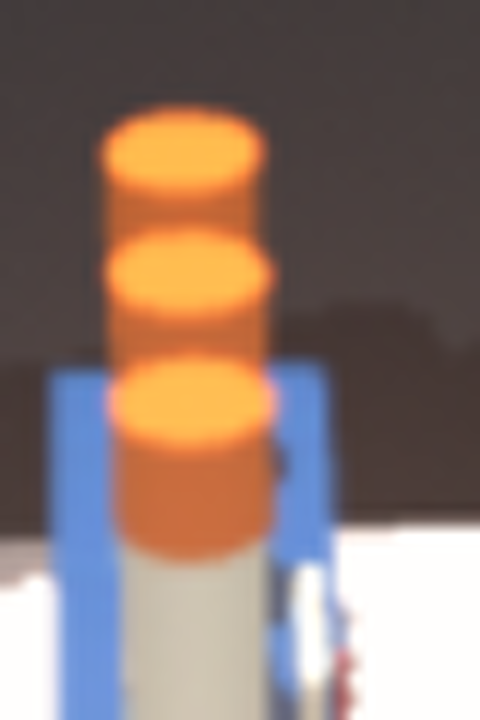

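```bash
python3 -c "
from plant import *
print(sign_off()); print(get_state()['time'])"
```

```text
the job is handed in; nothing more can be done
None
the job is handed in; nothing more can be done
```

I balanced the racks by moving one vial. Blue now holds three light vials and yellow holds the heavy one, and I handed the job in at about 16.4 s.

- **Finding the heavy vial:** The yellow rack started about 10 mm low, so the heavy vial was there. With the vial from yellow pocket 0 lifted out, yellow stayed about 5 mm low. The lifted vial was therefore a light one.
- **Placing it:** I put that vial in the empty blue pocket 1. The push rose to about 15 N with no further travel, which is above the grip friction you gave. I then let go and backed the arm off.
- **Level check:** The cap tops came out at 152.3, 152.4 and 152.7 mm in blue and 150.9 mm in yellow. That is level to within the roughly 2 mm calibration, and I did not read the needle closely.
- **Seating check:** The moved vial matches its blue neighbours in height. The scene camera put it about 1.4 mm lower and the side camera about 0.3 mm higher. I take that small disagreement as measurement noise.
- **Forces and bench:** The printed wrist forces never went above about 15 N vertically, plus about 6 N sideways during that final push. In the last pictures the other items look unmoved, but I checked that only by eye. The arm hid the amber jar and the dish in the last full scene view.

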